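Load and close the pressure curing chamber

TASK

In this dental lab, take the finished aluminium flask out of the curing chamber and stand it in the steel tray, then stand every plaster cast that is on the bench base down on the chamber floor. Then shut the chamber's lid fully, then swing the clamp right over until it is down on the lid, and only then open the air valve halfway, to 45 degrees, and leave it there. Do not knock over the jars, the bottle or the mug, or push them far from their places.

Things in the scene. Friction and masses are not known exactly. Their poses are not given: they have to be found in the camera images.
- chamber: fixed curing chamber: a shallow grey pan, outside 148 (x) by 192 (y) mm and 24 mm high, walls 6 mm, so inside 136 by 180 mm; pan floor 8 mm above the bench; under a deep hinged lid. Origin: centre of the underside, z up; its y axis points to the lid hinge side. It stands turned up to 0.15 rad. At its -x side stands the air valve on a 26 mm brass column, at its -y side the clamp's post
- lid (a joint): lid hinge, rad: 0 = shut on the pan, 1.95 = fully open, leaning back. Starts at 1.65 to 1.9. The lid is a deep clear box cover, black frame, 148 by 202 mm and 55 mm high, open below (48 mm inside); shut, its top is 81 mm above the bench. Stiff hinge (0.5 N m of friction, lid 0.35 kg): stays where it is left
- lid_tab (a point): grip point in the steel pull tab that sticks out of the lid's free (-y) edge, level with its top: tab 22 mm wide along the chamber's x, 12 mm thick, sticking out 38 mm; this point is 24 mm beyond the lid's edge and 14 mm before the tab's end. Pinched across the chamber's x, the tab turns between the pads as the lid swings
- lid_hinge (a point): point on the lid's hinge axis, level with the tab: the centre of the circle on which lid_tab swings. The axis runs along the chamber's x, 104 mm to +y of the chamber's centre, 26 mm above the bench; with the lid shut lid_tab is 226 mm to -y of this point and 50 mm above it
- clamp (a joint): swing clamp, rad: 0 = down on the lid, grows as it swings up and away to the chamber's -y side, 2.5 = hanging fully outward. Starts at 2.0 to 2.4. Stiff (0.09 N m): stays where it is left
- clamp_grip (a point): centre of the clamp's black T-handle, a bar 34 mm long along the chamber's x and 16 mm thick, at the end of a 12 mm steel arm. It swings about clamp_hinge at 72.5 mm radius; with the clamp down it is then 65 mm to +y of clamp_hinge and 32 mm above it. Held by its two ends (across the chamber's x) it turns between the pads
- clamp_hinge (a point): centre of the clamp's pivot, on a post at the chamber's -y wall, 110 mm to -y of the chamber's centre, 85 mm above the bench; axis along the chamber's x
- valve (a joint): air valve lever, rad: 0 = shut (lever points to the chamber's +y), grows counter-clockwise from above to 1.57 = fully open (lever points to the chamber's -x); marks on the dial at 0, 45 and 90 degrees. Starts at 0 to 0.25. Stiff (0.12 N m): stays where it is left
- valve_grip (a point): grip point of the valve lever, a level bar 14 mm wide and 12 mm high whose mid height is 104 mm above the bench; 60 mm from the valve's axis (the lever ends at 75 mm). The dial plate beneath has a radius of 30 mm
- valve_axis (a point): point on the valve's upright turning axis, at lever height, 130 mm to the chamber's -x from the chamber's centre
- flask: finished flask: closed aluminium cylinder, 56 mm diameter, 50 mm high, 0.25 kg, standing on the chamber floor at the start. Origin: centre of its underside
- tray: fixed shallow steel tray on the left, 150 (x) by 130 (y) by 30 mm high, walls and floor 4 mm. Origin: centre of its underside
- cast0: plaster dental cast: base 56 (x) x 60 (y) x 18 mm, on it a horseshoe arch of teeth 40 mm wide (across y, parallel outer sides from x = -24 to +18 mm) up to 40 mm above the underside; grip the arch across y, above the base. Origin: centre of the underside, z up. 0.1 to 0.2 kg. Stands loose at the right of the bench; two to four of cast0 to cast3 are present
- cast1: plaster dental cast: base 56 (x) x 60 (y) x 18 mm, on it a horseshoe arch of teeth 40 mm wide (across y, parallel outer sides from x = -24 to +18 mm) up to 40 mm above the underside; grip the arch across y, above the base. Origin: centre of the underside, z up. 0.1 to 0.2 kg. Stands loose at the right of the bench; two to four of cast0 to cast3 are present
- cast2: plaster dental cast: base 56 (x) x 60 (y) x 18 mm, on it a horseshoe arch of teeth 40 mm wide (across y, parallel outer sides from x = -24 to +18 mm) up to 40 mm above the underside; grip the arch across y, above the base. Origin: centre of the underside, z up. 0.1 to 0.2 kg. Stands loose at the right of the bench; two to four of cast0 to cast3 are present
- cast3: plaster dental cast: base 56 (x) x 60 (y) x 18 mm, on it a horseshoe arch of teeth 40 mm wide (across y, parallel outer sides from x = -24 to +18 mm) up to 40 mm above the underside; grip the arch across y, above the base. Origin: centre of the underside, z up. 0.1 to 0.2 kg. Stands loose at the right of the bench; two to four of cast0 to cast3 are present
- jar: bystander: small glass jar with white lid, 34 mm diameter, 28 mm high, among the casts. Origin: centre of its underside
- jar2: bystander: small glass jar like the other, 34 mm diameter, 28 mm high, to the right of the chamber. Origin: centre of its underside
- dropper: bystander: white plastic bottle, 36 mm diameter, 90 mm high, behind the casts. Origin: centre of its underside
- mug: bystander: white mug, 80 mm diameter, 90 mm high, on the far left. Origin: centre of its underside
Mind the look-alikes: they are no part of the job. What is shaped like the flask but green or red is not meant.

How it is judged:
On the way, in this order (a step that is already met when the one before it is completed fails the run):
1. the flask stands in the tray and every cast stands on the chamber floor (x of flask in the frame of tray between -0.05 and 0.05 m and y of flask in the frame of tray between -0.04 and 0.04 m and z of flask in the frame of tray between -0.003 and 0.012 m and angle between each of flask, cast0, cast1, cast2, cast3's own z axis and vertical below 0.2 rad and x of cast0 in the frame of chamber between -0.045 and 0.045 m and y of cast0 in the frame of chamber between -0.067 and 0.067 m and z of cast0 in the frame of chamber between 0.004 and 0.016 m and x of cast1 in the frame of chamber between -0.045 and 0.045 m and y of cast1 in the frame of chamber between -0.067 and 0.067 m and z of cast1 in the frame of chamber between 0.004 and 0.016 m and x of cast2 in the frame of chamber between -0.045 and 0.045 m and y of cast2 in the frame of chamber between -0.067 and 0.067 m and z of cast2 in the frame of chamber between 0.004 and 0.016 m and x of cast3 in the frame of chamber between -0.045 and 0.045 m and y of cast3 in the frame of chamber between -0.067 and 0.067 m and z of cast3 in the frame of chamber between 0.004 and 0.016 m), for 0.2 s.
2. then the lid is shut (all of step 1 and value of joint lid below 0.05 rad), for 0.2 s.
3. then the clamp is down on the lid (value of joint lid below 0.05 rad and value of joint clamp below 0.08 rad), for 0.2 s.
4. then the air valve is set to 45 degrees (all of step 3 and value of joint valve between 0.665 and 0.905 rad), for 0.3 s.
At the end, for the whole second after the job is handed in: The flask stands upright (within 0.2 rad) on the floor of the tray; every cast present stands upright (within 0.2 rad), base down, on the chamber floor; lid within 0.05 rad of shut; clamp within 0.08 rad of fully down; valve at 0.785 rad (45 degrees) within 0.12 rad; all released and at rest (all of step 1 and all of step 4 and linear speed of each of cast0, cast1, cast2, cast3, flask below 0.02 m/s and velocity of joint valve between -0.05 and 0.05 rad/s); the robot touches nothing.
It fails at once if a jar, the bottle or the mug is knocked over (more than 0.6 rad) or shoved more than 80 mm (angle between any of jar, jar2, dropper, mug's own z axis and vertical above 0.6 rad or distance of any of jar, jar2, dropper, mug from where it was at the start of the episode above 0.08 m).
It fails at once if the air valve is opened (past 0.45 rad) while the clamp is not down (above 0.3 rad) (value of joint valve above 0.45 rad and value of joint clamp above 0.3 rad).
Of cast0, cast1, cast2, cast3 only 2 to 4 are there at a start; the rules pass over those that are not, and their reading is None.
At some moment in a run one of cast0, cast1, cast2, cast3, flask may be knocked a few centimetres aside while the robot is not near it.
It also fails if it takes over 210 s, if anything falls off the work surface, if the arm or the gripper's body presses on something with over 40 N, if the wrist force passes 120 N, or if a joint passes its speed limit or range.

ROBOT

A 7-joint arm with a two-finger parallel gripper is mounted at the origin on the work surface. World frame = base frame: x ahead of the robot, y to its left, z up, the work surface at z = 0. Lengths are in m, angles in rad, forces in N, time in s.
With the tool pointing down it reaches from about 0.425 to 0.875 m from the base axis. Payload 4.7 kg.
Tool frame: the origin (TCP) lies at the very end of the fingers, on their centre line; the grasp point (between the pads) lies 19 mm behind it; z points along the fingers, y is the direction in which the jaws open and shut (so a half turn about z gives the same grasp; the last joint's range is limited). The gripper opens to 87 mm and grips with 3 to 60 N. Pads are 19 mm wide; open, the fingers measure 117 mm over their backs; the gripper's body (75 mm by 190 mm) begins 51 mm behind the grasp point.
Start: joints at [1.216, 0.321, -0.07, 1.45, 0.023, 1.371, -0.057], TCP at [0.234, -0.606, 0.223] pointing down, gripper open.
Joint ranges: [-2.86, 2.86], [-0.3, 2.09], [-1.38, 1.24], [0.06, 2.45], [-1.56, 4.7], [0.09, 2.05], [-2.69, 2.69]. Speed limits (rad/s): [2.57, 2.57, 3.14, 3.14, 3.14, 3.14, 3.14].

INTERFACE

Orientations are given as a unit quaternion [x, y, z, w].
In Python, from plant import arm gives the robot as it stands. The module is installed in compiled form; this text tells all that it offers.
- The arm moves only by the shell command python3 -m crank 'ROWS' [FORCE]. ROWS is JSON, a list of rows, each a list of 3 entries, a list of its own where there are three numbers: the turn, a rotation vector about the world's x, y, z as a fraction of full scale, then the shift along the world's x, y, z as a fraction of full scale, then the closure, from 0 (fully open) to 1 (shut). In form: [[[ax, ay, az], [x, y, z], gripper], ...]. A call has 1 to 8 rows; each row is the pose to reach, as a shift and turn from the pose commanded when the call began, turning the shorter way round; what a row does not reach only later rows make up. Full scale, the value 1, is 0.3 m for a shift and 180 degrees for a turn. A row lasts 1/8 s, in which the tool goes at most 62.5 mm and 10.7 degrees, less where a joint would pass 70% of its speed; a pose out of reach is approached as far as the arm can. A call with a number of a shift or a turn outside -1 to 1 is refused whole. A call with a gripper value outside its range is refused whole. The fingers move at their own pace and stop on an object; FORCE is the grip in N (left out, the last holds). Time passes only in rows, so rows that repeat a pose let the fingers close. It gives the time, the measured TCP pose, the force and the opening at its end, in the units of the state.
- arm.read_state(): the state, without advancing time (a new reading comes with each control period).
- arm.snapshot(name): name is "side" or "top"; returns the picture (420x560x3 uint8, red, green, blue); there is no depth.
- arm.camera_info(name): a dict with "mtx" (3x3 intrinsics, pixels), "dist_coeffs" ([k1, k2, p1, p2, k3] as OpenCV has them; the pictures are not rectified), "origin" and "rotation" of the camera in the world. Camera axes: x right, y up, looking along -z (the intrinsics and any distortion apply to the point x, -y, -z); pixel columns grow to the right and rows downward; lengths in m; the calibration is good to about 2 mm. A picture is of the moment at which its call begins. camera_info takes no time and is no camera call.
- arm.close_job(): hands the job in, once; it reports no verdict.
Trained networks look in the newest picture that a camera, given by its name, has taken for a name from the list of things; names that differ only in an ending like _2 or _b are one class to them, and where a whole thing is asked for, a point or a joint stands for the part that bears it (a point fixed in the world has none). Each returns a list of dicts, best first, with "score" (0 to 1); they miss things now and then, are a little off and sometimes report something else, mostly with a low value. They report only what shows in the picture. A call takes as long as a camera call. They do not tell look-alikes from the thing itself.
- arm.find_in(name, camera): "centre" ([column, row] as shares, 0 to 1, of the picture: columns of its width, rows of its height, amid what is visible of it).
- arm.trace(name, camera): "region" (420x560 bool, what is visible of it) and "centre" ([column, row] as shares, 0 to 1, of the picture: columns of its width, rows of its height, amid what is visible of it).
The state is a dict: "t": time; "joint_positions": joint angles; "qvel": joint speeds; "effort": joint torques, N m; "tcp_pos": TCP position; "eef_rot": TCP orientation; "ft_force": force on the tool from outside, world axes, zero at the start; "ft_torque": the same for the moment, N m; "gripper_width": opening from 0.0 (shut) to 1.0 (fully open).
Only numpy, scipy, OpenCV 4.12 (cv2) and the standard library are available. Lean on these libraries where they do the work, as an engineer would, in place of code of your own. Each camera call takes 0.05 s, during which the arm holds its last target. There are 200 camera calls.

## Working session

There is one attempt and no reset: what is moved stays moved. The work goes in short steps, Python scripts to look and compute and a shell command to move; the robot and the scene stay as the last step left them, time stands still between calls to the robot, and variables do not carry over. Pictures are saved under pics/ and viewed, about 12 in all and at most 16, crops included, and the job is handed in when it is done.

```bash
mkdir -p pics
cat > h.py <<'E'
import numpy as np, cv2
from plant import arm
def cam(n):
    c=arm.camera_info(n); return np.array(c['mtx'],float),np.array(c['dist_coeffs'],float),np.array(c['origin'],float),np.array(c['rotation'],float)
def ray(n,uv):
    K,D,o,R=cam(n); p=cv2.undistortPoints(np.array([[uv]],float),K,D)[0,0]
    return o,R@np.array([p[0],-p[1],-1.0])
def atz(n,uv,z):
    o,d=ray(n,uv); return o+d*(z-o[2])/d[2]
def proj(n,P):
    K,D,o,R=cam(n); q=(np.atleast_2d(P)-o)@R; q=q*[1,-1,-1]
    return cv2.projectPoints(q,np.zeros(3),np.zeros(3),K,D)[0][:,0]
def snap(n,f=None):
    im=arm.snapshot(n)
    if f: cv2.imwrite(f'pics/{f}.png',im[:,:,::-1])
    return im
def tri(a,b):
    o1,d1=ray('side',a);o2,d2=ray('top',b)
    s=np.linalg.lstsq(np.c_[d1,-d2],o2-o1,rcond=None)[0]
    p,q=o1+d1*s[0],o2+d2*s[1]; return (p+q)/2,np.linalg.norm(p-q)
E
python3 - <<'E'
from h import *
print(arm.read_state())
for n in('top','side'):
    snap(n,n+'0'); print(n,cam(n)[2],cam(n)[3].round(3).tolist(),cam(n)[0].round(1).tolist(),cam(n)[1])
    for t in ['chamber','lid_tab','clamp_grip','clamp_hinge','valve_grip','valve_axis','flask','tray','cast0','jar','dropper','mug']:
        print(n,t,[(round(r['score'],2),(np.array(r['centre'])*[560,420]).round(0).tolist()) for r in arm.find_in(t,n)])
E
```

```text
{'t': 0.0, 'joint_positions': array([ 1.21604252,  0.32183431, -0.07008771,  1.45168187,  0.02260077,
        1.37078745, -0.05694414]), 'qvel': array([ 8.46471041e-05, -1.40714054e-03,  1.52083389e-04, -2.03389692e-03,
       -1.07318085e-03, -5.26452305e-04,  1.60747091e-03]), 'effort': array([ 5.02724124e-04, -4.91292429e+01, -4.03718837e-01, -3.12524736e+01,
       -6.39852695e-02,  4.38840862e-02,  1.73047692e-04]), 'tcp_pos': array([ 0.23411   , -0.60578165,  0.22145074]), 'eef_rot': array([ 9.83042010e-01,  1.83377974e-01, -2.24367189e-04, -9.35407855e-04]), 'ft_force': array([-0.24140646,  1.00268272,  0.79697057]), 'ft_torque': array([ 0.02857237,  0.00975981, -0.02019503]), 'gripper_width': 1.0016721173904841}
top [0.33391968 0.04976461 1.50077304] [-0.068, 0.063, 0.712, -0.696] [[450.5, 0.0, 281.2], [0.0, 450.5, 214.4], [0.0, 0.0, 1.0]] [-0.14645308  0.          0.          0.          0.        ]
top chamber [(0.7, [290.0, 221.0])]
top lid_tab [(0.81, [251.0, 206.0]), (0.42, [145.0, 278.0])]
top clamp_grip [(0.53, [345.0, 190.0])]
top clamp_hinge [(0.6, [251.0, 204.0]), (
[... 713 characters left out ...]
.59, [282.0, 220.0]), (0.37, [297.0, 237.0])]
side lid_tab [(0.93, [281.0, 168.0]), (0.61, [299.0, 357.0])]
side clamp_grip []
side clamp_hinge [(0.51, [324.0, 251.0]), (0.3, [248.0, 214.0])]
side valve_grip [(0.62, [247.0, 211.0]), (0.34, [322.0, 251.0])]
side valve_axis [(0.56, [248.0, 213.0])]
side flask [(0.97, [216.0, 250.0]), (0.83, [298.0, 239.0]), (0.61, [346.0, 219.0]), (0.45, [289.0, 311.0])]
side tray [(0.8, [224.0, 166.0])]
side cast0 [(0.59, [286.0, 311.0]), (0.58, [249.0, 366.0]), (0.56, [298.0, 355.0])]
side jar [(0.54, [327.0, 324.0]), (0.5, [268.0, 342.0])]
side dropper [(0.71, [359.0, 359.0])]
side mug [(0.89, [209.0, 133.0]), (0.46, [358.0, 359.0]), (0.43, [324.0, 251.0])]
```

```bash
sed -i 's/np.array(c\[.rotation.\],float)/Rotation.from_quat(c["rotation"]).as_matrix()/; 1a from scipy.spatial.transform import Rotation' h.py
python3 - <<'E'
from h import *
for n,b in(('top',(100,140,460,320)),('side',(160,100,440,400))):
    im=cv2.imread(f'pics/{n}0.png');x0,y0,x1,y1=b
    s=2.2 if n=='top' else 2
    cv2.imwrite(f'pics/{n}0c.png',cv2.resize(im[y0:y1,x0:x1],None,fx=s,fy=s,interpolation=cv2.INTER_CUBIC))
print(arm.camera_info('side')['rotation'],cam('top')[3].round(2),cam('side')[3].round(2))
print(proj('top',[0.234,-.606,.223]),proj('side',[0.234,-.606,.223]))
E
```

```text
[ 0.35805045 -0.03710351 -0.0892463   0.92868633] [[-0.02  0.98 -0.18]
 [-1.   -0.02 -0.01]
 [-0.01  0.18  0.98]] [[ 0.98  0.14 -0.13]
 [-0.19  0.73 -0.66]
 [ 0.01  0.67  0.74]]
[[512.97402721 324.8775279 ]] [[128.37517179 493.01530693]]
```

View pics/top0c.png

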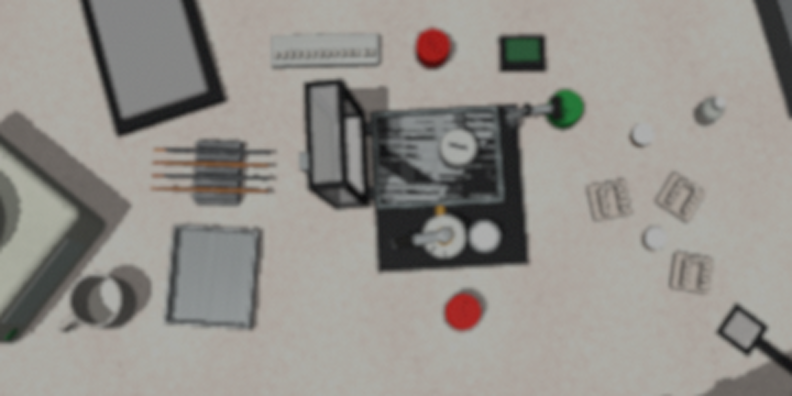

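View pics/side0c.png

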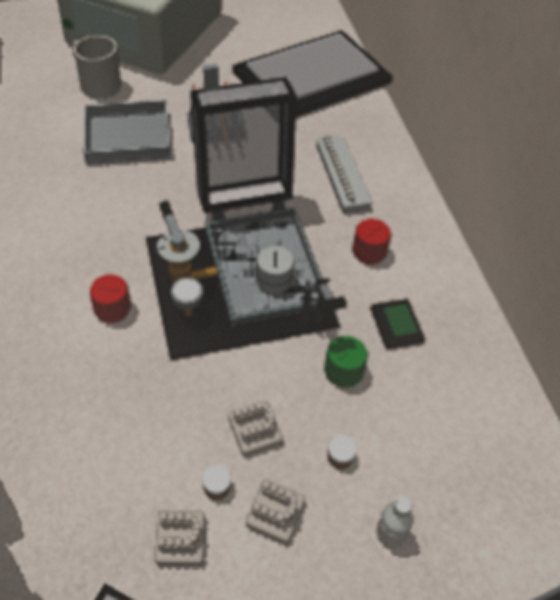

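Run:
```python
from h import *
f=lambda u,v:(100+u/2.2,140+v/2.2)
g=lambda u,v:(160+u/2,100+v/2)
for c in [(373,112),(377,205),(503,105),(508,200)]: print('pan',atz('top',f(*c),.024).round(4))
for c in [(208,222),(292,212),(330,302),(237,322)]: print('pan side',atz('side',g(*c),.024).round(4))
for nm,c,d,z in [('flask',(458,147),(275,258),.058),('valveaxis',(445,236),(178,246),.1),('green',(566,107),(347,346),.05),('castA',(609,200),(256,424),.03),('castB',(680,196),(277,506),.03),('castC',(691,272),(181,535),.03),('jar2',(642,135),(342,445),.028),('jar',(653,238),(217,478),.028),('dropper',(714,104),(402,507),.09)]:
    p,e=tri(g(*d),f(*c)); print(nm,p.round(4),round(e,4),atz('top',f(*c),z).round(4),atz('side',g(*d),z).round(4))
for c in [(175,226),(262,228),(255,328),(167,322)]: print('tray',atz('top',f(*c),.03).round(4))
for n,b in(('top',(260,180,350,270)),('top',(355,170,445,290)),('side',(230,130,340,270))):
    im=cv2.imread(f'pics/{n}0.png');x0,y0,x1,y1=b
    s=560/max(y1-y0,x1-x0)
    cv2.imwrite(f'pics/{n}0c{x0}.png',cv2.resize(im[y0:y1,x0:x1],None,fx=s,fy=s,interpolation=cv2.INTER_CUBIC)); print(n,b,s)
```

```text
pan [0.6928 0.0962 0.024 ]
pan [0.5488 0.0925 0.024 ]
pan [ 0.6994 -0.1035  0.024 ]
pan [ 0.552  -0.1051  0.024 ]
pan side [0.5537 0.0894 0.024 ]
pan side [0.6896 0.0854 0.024 ]
pan side [ 0.7007 -0.0976  0.024 ]
pan side [ 0.5617 -0.1063  0.024 ]
flask [ 0.6306 -0.0304  0.059 ] 0.0049 [ 0.6282 -0.0303  0.058 ] [ 0.6333 -0.0293  0.058 ]
valveaxis [ 0.4939 -0.0059  0.0885] 0.0027 [ 0.4912 -0.0055  0.1   ] [ 0.4944 -0.0155  0.1   ]
green [ 0.6894 -0.1951  0.0582] 0.0068 [ 0.6879 -0.1961  0.05  ] [ 0.6954 -0.1899  0.05  ]
castA [ 0.553  -0.2605  0.0143] 0.0064 [ 0.5475 -0.2572  0.03  ] [ 0.5541 -0.2681  0.03  ]
castB [ 0.5555 -0.3706  0.0161] 0.0051 [ 0.5509 -0.3666  0.03  ] [ 0.5562 -0.3757  0.03  ]
castC [ 0.4386 -0.381   0.0114] 0.0036 [ 0.4355 -0.3757  0.03  ] [ 0.4402 -0.3875  0.03  ]
jar2 [ 0.6505 -0.3153  0.0273] 0.0067 [ 0.6469 -0.3148  0.028 ] [ 0.6538 -0.3155  0.028 ]
jar [ 0.4916 -0.3237  0.0183] 0.0042 [ 0.4884 -0.3214  0.028 ] [ 0.493  -0.3277  0.028 ]
dropper [ 0.6862 -0.4187  0.0694] 0.0051 [ 0.6786 -0.4116  0.09  ] [ 0.6827 -0.4258  0.09  ]
tray [0.5222 0.3977 0.03  ]
tray [0.5168 0.2654 0.03  ]
tray [0.3681 0.2757 0.03  ]
tray [0.3785 0.4078 0.03  ]
top (260, 180, 350, 270) 6.222222222222222
top (355, 170, 445, 290) 4.666666666666667
side (230, 130, 340, 270) 4.0
```

View pics/top0c260.png

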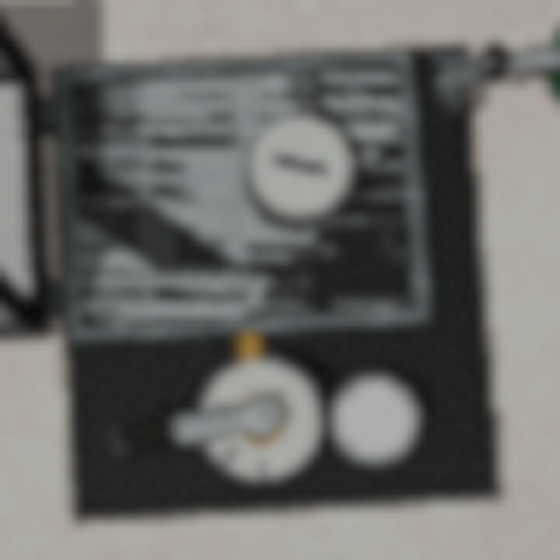

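View pics/top0c355.png

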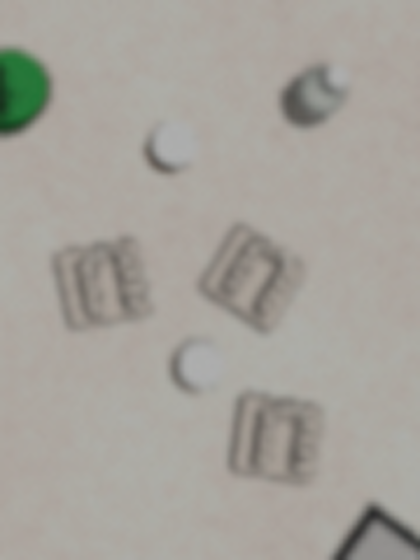

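Run:
```python
from h import *
f=lambda u,v:(260+u/6.2222,180+v/6.2222)
for c in [(55,70),(410,52),(432,322),(70,338)]: print('pan top',atz('top',f(*c),.024).round(4))
print('clamphinge',atz('top',f(450,85),.085),'handle',[atz('top',f(545,60),z).round(3) for z in(.04,.085,.12)])
print('valve',atz('top',f(263,415),.11),atz('top',f(180,432),.11))
im=cv2.imread('pics/side0.png')
a=cv2.resize(im[290:395,230:320],None,fx=5.5,fy=5.5,interpolation=cv2.INTER_CUBIC)
b=cv2.resize(im[225:330,300:360],None,fx=5.5,fy=5.5,interpolation=cv2.INTER_CUBIC)[:578]
cv2.imwrite('pics/mix.png',np.hstack([a[:,:470],b[:,:330]]))
```

```text
pan top [0.6917 0.0986 0.024 ]
pan top [ 0.6974 -0.0941  0.024 ]
pan top [ 0.5493 -0.1     0.024 ]
pan top [0.545  0.0929 0.024 ]
clamphinge [ 0.66435535 -0.10823202  0.085     ] handle [array([ 0.688, -0.165,  0.04 ]), array([ 0.677, -0.158,  0.085]), array([ 0.668, -0.153,  0.12 ])]
valve [ 0.49186395 -0.00516111  0.11      ] [0.48427904 0.03640265 0.11      ]
```

View pics/mix.png

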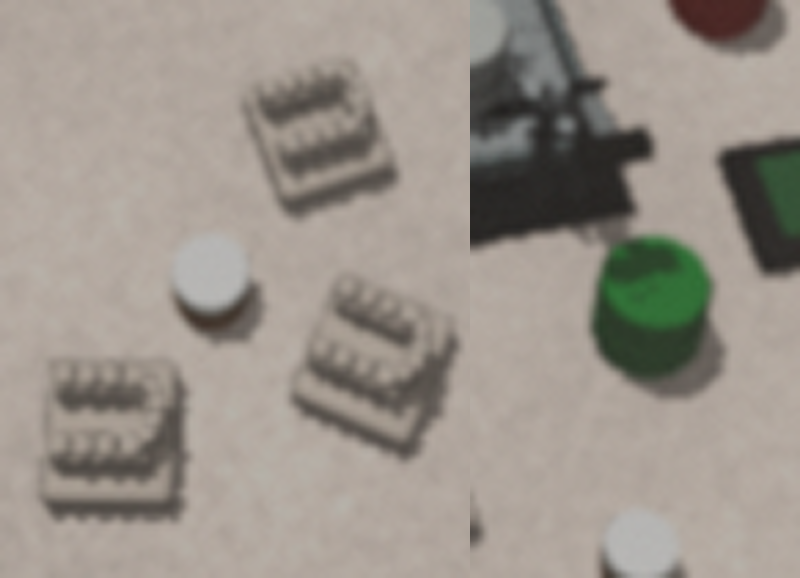

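```bash
python3 - <<'E'
from h import *
f=lambda u,v:(355+u/4.6667,170+v/4.6667)
g=lambda u,v:(230+u/5.5,290+v/5.5)
for nm,T,S in [('A',[(55,258),(130,238),(152,318),(75,330)],[(245,92),(350,60),(395,172),(290,205)]),
 ('B',[(240,225),(303,268),(268,330),(200,288)],[(340,275),(455,320),(405,445),(293,392)]),
 ('C',[(240,392),(320,405),(310,482),(230,472)],[(50,360),(180,358),(182,500),(42,500)])]:
  for n,P,h in(('top',T,f),('side',S,g)):
    W=np.array([atz(n,h(*c),.018)[:2] for c in P])
    e=[W[(i+1)%4]-W[i] for i in range(4)]
    print(nm,n,W.mean(0).round(4),[round(float(np.linalg.norm(v)),3) for v in e],[round((np.degrees(np.arctan2(v[1],v[0]))+45)%90-45,1) for v in e])
E
python3 -m crank '[[[0,0,0.1],[0.25,0.2,0],0],[[0,0,0.2],[0.5,0.4,0],0],[[0,0,0.3],[0.7,0.6,0],0],[[0,0,0.38],[0.85,0.8,0],0],[[0,0,0.39],[1,1,0],0],[[0,0,0.39],[1,1,0],0]]'
python3 -m crank '[[[0,0,0],[0.1,0.3,0],0],[[0,0,0],[0.3,0.7,0],0],[[0,0,0],[0.3,0.92,0],0],[[0,0,0],[0.3,0.92,0],0],[[0,0,0],[0.3,0.92,0],0]]'
python3 - <<'E'
from h import *
s=arm.read_state();print(s['t'],s['tcp_pos'],s['eef_rot'],s['joint_positions'].round(2))
a=snap('side','s1');b=snap('top','t1')
p=proj('side',s['tcp_pos'])[0];q=proj('top',s['tcp_pos'])[0];print(p,q)
x,y=p.astype(int);c=cv2.resize(a[y-50:y+40,x-45:x+45],None,fx=5,fy=5,interpolation=cv2.INTER_CUBIC)
x,y=q.astype(int);d=cv2.resize(b[y-60:y+60,x-45:x+45],None,fx=3.75,fy=3.75,interpolation=cv2.INTER_CUBIC)
d=d[:450];c=c.copy();cv2.circle(c,(225,250),2,(255,0,0),-1)
cv2.imwrite('pics/cal.png',np.hstack([c,d])[:,:,::-1])
E
```

```text
A top [ 0.548  -0.2606] [0.057, 0.06, 0.057, 0.054] [np.float64(13.5), np.float64(12.0), np.float64(7.3), np.float64(12.5)]
A side [ 0.5551 -0.2672] [0.053, 0.06, 0.051, 0.06] [np.float64(7.6), np.float64(7.3), np.float64(7.4), np.float64(9.1)]
B top [ 0.5513 -0.3702] [0.055, 0.053, 0.057, 0.056] [np.float64(-36.3), np.float64(-33.3), np.float64(-33.6), np.float64(-35.7)]
B side [ 0.5554 -0.3752] [0.054, 0.059, 0.052, 0.056] [np.float64(-33.3), np.float64(-35.5), np.float64(-36.4), np.float64(-33.5)]
C top [ 0.4358 -0.3787] [0.059, 0.056, 0.058, 0.058] [np.float64(-10.8), np.float64(-11.4), np.float64(-8.9), np.float64(-10.8)]
C side [ 0.4405 -0.384 ] [0.056, 0.059, 0.058, 0.058] [np.float64(-10.0), np.float64(-8.9), np.float64(-10.9), np.float64(-10.6)]
t: 2.05
tcp_pos: [0.5026, -0.3435, 0.2229]
eef_rot: [0.732, 0.682, -0.0, 0.0]
ft_force: [0.2, -0.7, -0.3]
gripper_width: 0.999
t: 2.68
tcp_pos: [0.592, -0.065, 0.223]
eef_rot: [0.733, 0.681, 0.001, 0.0]
ft_force: [0.2, 0.1, 0.3]
gripper_width: 1.002
2.675 [ 0.59203426 -0.06497324  0.22302644] [7.32555165e-01 6.80707357e-01 6.50326998e-04 3.17087583e-05] [ 0.56  0.25 -0.58  1.58  0.14  1.35 -0.11]
[287.70866694 200.63805004] [323.31960562 207.34742441]
```

View pics/cal.png

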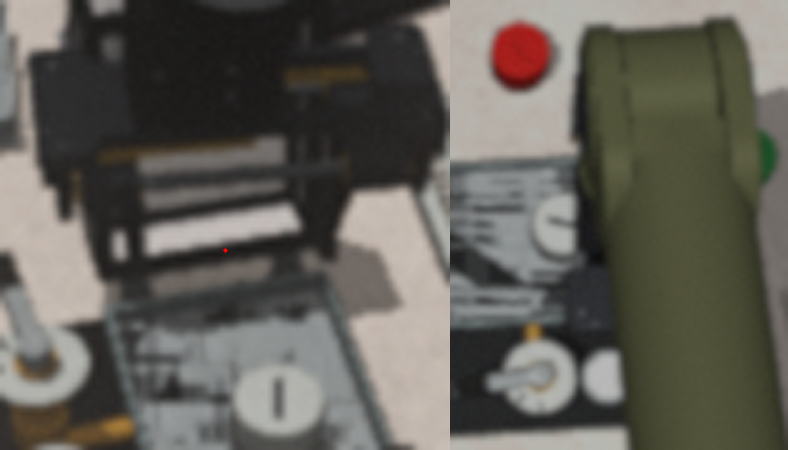

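```bash
python3 - <<'E'
from h import *
s=arm.read_state();print(s['t'],s['tcp_pos'],s['qvel'].round(3))
E
python3 -m crank '[[[0,0,0],[0.04,0.11,0],0],[[0,0,0],[0.04,0.11,0],0],[[0,0,0],[0.04,0.11,0],0],[[0,0,0],[0.04,0.11,0],0]]'
python3 - <<'E'
from h import *
s=arm.read_state();print(s['t'],s['tcp_pos'],s['qvel'].round(3))
E
```

```text
2.775 [ 0.59242891 -0.06143993  0.22311341] [ 0.05  -0.004  0.072  0.002  0.041  0.011  0.046]
t: 3.28
tcp_pos: [0.6032, -0.038, 0.2225]
eef_rot: [0.735, 0.678, -0.0, 0.0]
ft_force: [0.2, -0.1, -0.4]
gripper_width: 1.002
3.275 [ 0.60324975 -0.03800227  0.22246486] [ 0.002 -0.001 -0.002  0.002 -0.003 -0.002 -0.002]
```

```bash
python3 -m crank '[[[0,0,0],[0.093,0.027,-0.1],0],[[0,0,0],[0.093,0.027,-0.25],0],[[0,0,0],[0.093,0.027,-0.408],0],[[0,0,0],[0.093,0.027,-0.408],0],[[0,0,0],[0.093,0.027,-0.408],0]]'
python3 - <<'E'
from h import *
s=arm.read_state();t=s['tcp_pos'];print(s['t'],t,s['qvel'].round(3))
a=snap('side','s2');b=snap('top','t2')
p=proj('side',t)[0];print(p)
u=t[0];Rm=Rotation.from_quat(s['eef_rot']).as_matrix()
P=[t+Rm@np.array([dx,dy,0]) for dy in(-.0585,-.0435,.0435,.0585) for dx in(-.0095,.0095)]
im=cv2.resize(a[170:290,220:360],None,fx=4.5,fy=4.5,interpolation=cv2.INTER_CUBIC)
for q in proj('side',P): cv2.circle(im,tuple(int(v) for v in (q-[220,170])*4.5),2,(255,0,0),-1)
cv2.imwrite('pics/s2c.png',im[:,:,::-1])
E
```

```text
t: 3.9
tcp_pos: [0.6325, -0.0286, 0.1021]
eef_rot: [0.734, 0.679, 0.001, 0.001]
ft_force: [-0.0, -0.2, 0.5]
gripper_width: 1.0
3.9 [ 0.63250457 -0.02857101  0.10206721] [-0.004 -0.02  -0.009 -0.024  0.002 -0.004 -0.001]
[297.86015809 218.99501041]
```

View pics/s2c.png

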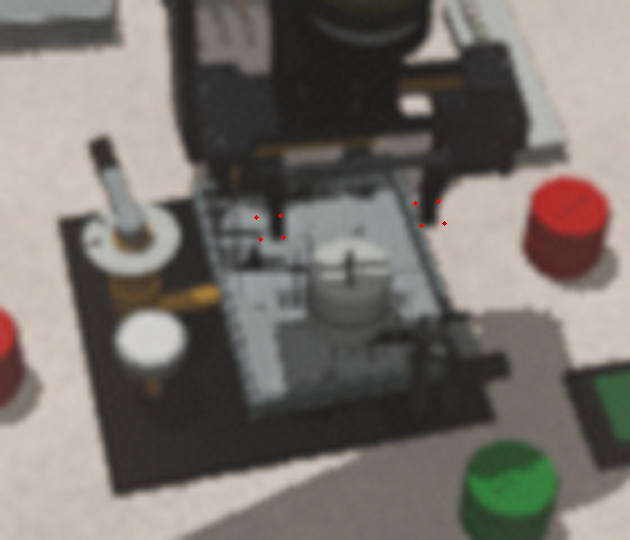

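```bash
python3 -m crank '[[[0,0,0],[0,-0.003,-0.12],0],[[0,0,0],[0,-0.003,-0.225],0],[[0,0,0],[0,-0.003,-0.225],0],[[0,0,0],[0,-0.003,-0.225],0.5],[[0,0,0],[0,-0.003,-0.225],1],[[0,0,0],[0,-0.003,-0.225],1],[[0,0,0],[0,-0.003,-0.225],1],[[0,0,0],[0,-0.003,-0.225],1]]' 30 &&
python3 -m crank '[[[0,0,0],[0,0,0.15],1],[[0,0,0],[0,0,0.35],1],[[0,0,0],[0,0,0.55],1],[[0,0,0],[0,0,0.75],1],[[0,0,0],[0,0,0.75],1],[[0,0,0],[0,0,0.75],1]]'
```

```text
t: 5.0
tcp_pos: [0.6321, -0.0289, 0.0334]
eef_rot: [0.734, 0.679, 0.0, 0.001]
ft_force: [-0.2, -0.6, 3.6]
gripper_width: 0.637
t: 5.75
tcp_pos: [0.6306, -0.029, 0.2562]
eef_rot: [0.734, 0.679, -0.001, -0.001]
ft_force: [0.6, -0.1, -3.0]
gripper_width: 0.634
```

```bash
python3 -m crank '[[[0,0,0],[-0.2,0.05,0.05],1],[[0,0,0],[-0.4,0.15,0.05],1],[[0,0,0],[-0.6,0.3,0.05],1],[[0,0,0],[-0.6,0.5,0],1],[[0,0,0],[-0.6,0.7,0],1],[[0,0,0],[-0.6,0.9,0],1],[[0,0,0],[-0.6,0.9,0],1],[[0,0,0],[-0.6,0.9,0],1]]'
python3 - <<'E'
from h import *
g=lambda u,v:(160+u/2,100+v/2)
print(np.mean([atz('side',g(*c),.03) for c in [(85,105),(165,102),(172,150),(88,155)]],0))
s=arm.read_state();print(s['tcp_pos'],s['gripper_width'],s['joint_positions'].round(2))
E
```

```text
t: 6.75
tcp_pos: [0.4503, 0.2405, 0.2556]
eef_rot: [0.733, 0.68, -0.002, -0.001]
ft_force: [0.6, -0.1, -1.7]
gripper_width: 0.639
[0.45119203 0.33391486 0.03      ]
[0.4503245  0.24054687 0.25560448] 0.6390465792186261 [ 0.34  0.06 -0.91  1.71  0.05  1.4  -0.65]
```

```bash
python3 -m crank '[[[0,0,0],[0,0.15,0],1],[[0,0,0],[0,0.31,0],1],[[0,0,0],[0,0.31,-0.2],1],[[0,0,0],[0,0.31,-0.4],1],[[0,0,0],[0,0.31,-0.55],1],[[0,0,0],[0,0.31,-0.68],1],[[0,0,0],[0,0.31,-0.735],1],[[0,0,0],[0,0.31,-0.735],1]]' && python3 -m crank '[[[0,0,0],[0,0,-0.013],1],[[0,0,0],[0,0,-0.013],1],[[0,0,0],[0,0,-0.013],1]]'
```

```text
t: 7.75
tcp_pos: [0.4513, 0.3324, 0.0361]
eef_rot: [0.734, 0.679, -0.001, 0.0]
ft_force: [0.6, -0.1, -2.6]
gripper_width: 0.633
t: 8.12
tcp_pos: [0.452, 0.3345, 0.0342]
eef_rot: [0.734, 0.679, 0.001, 0.0]
ft_force: [-0.9, -0.3, -2.8]
gripper_width: 0.635
```

```bash
python3 -m crank '[[[0,0,0],[0,0,-0.013],1],[[0,0,0],[0,0,-0.013],1],[[0,0,0],[0,0,-0.013],0.5],[[0,0,0],[0,0,-0.013],0.1],[[0,0,0],[0,0,-0.013],0.1],[[0,0,0],[0,0,0.2],0.1],[[0,0,0],[0,0,0.4],0.1],[[0,0,0],[0,0,0.7],0]]'
python3 - <<'E'
from h import *
s=arm.read_state();print(s['tcp_pos'],s['gripper_width'])
snap('side','s3');snap('top','t3')
for n in('side','top'):
    for t in ('cast0','flask'): print(n,t,[(round(r['score'],2),(np.array(r['centre'])*[560,420]).round(0).tolist()) for r in arm.find_in(t,n)])
E
```

```text
t: 9.12
tcp_pos: [0.4511, 0.3341, 0.2178]
eef_rot: [0.734, 0.68, 0.0, 0.0]
ft_force: [0.5, 0.4, -0.2]
gripper_width: 0.943
[0.45113858 0.33411291 0.21781771] 0.9434473052190612
side cast0 [(0.93, [298.0, 355.0]), (0.9, [240.0, 364.0]), (0.76, [289.0, 311.0]), (0.25, [283.0, 222.0])]
side flask [(0.78, [344.0, 220.0]), (0.63, [223.0, 166.0]), (0.62, [333.0, 281.0]), (0.55, [216.0, 249.0]), (0.44, [358.0, 361.0])]
top cast0 [(0.83, [376.0, 233.0]), (0.76, [408.0, 227.0]), (0.56, [411.0, 267.0])]
top flask [(0.74, [311.0, 282.0]), (0.64, [296.0, 161.0]), (0.6, [204.0, 261.0]), (0.46, [356.0, 190.0])]
```

Run:
```python
from h import *
im=cv2.imread('pics/s3.png')
a=cv2.resize(im[290:395,225:325],None,fx=5.5,fy=5.5,interpolation=cv2.INTER_CUBIC)
b=cv2.resize(im[130:200,195:255],None,fx=4,fy=4,interpolation=cv2.INTER_CUBIC)
o=np.zeros((577,800,3),np.uint8);o[:,:550]=a[:577];o[:280,555:795]=b;cv2.imwrite('pics/s3c.png',o)
```

```text
(no output)
```

View pics/s3c.png

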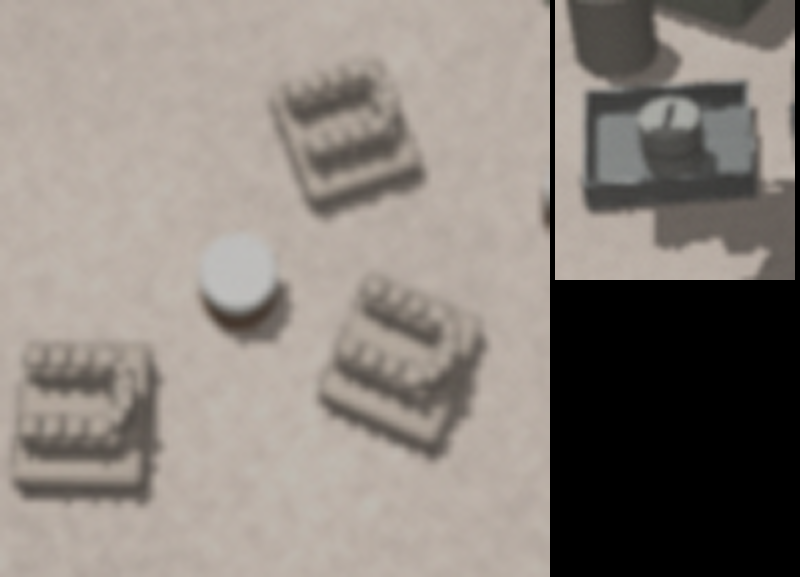

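```bash
python3 - <<'E'
from h import *
g=lambda u,v:(225+u/5.5,290+v/5.5)
for nm,S in [('A',[(272,95),(378,62),(424,170),(320,205)]),('B',[(365,273),(482,320),(437,445),(322,392)]),('C',[(20,342),(152,342),(152,485),(14,482)])]:
    W=np.array([atz('side',g(*c),.018)[:2] for c in S]); e=[W[(i+1)%4]-W[i] for i in range(4)]
    print(nm,W.mean(0).round(4),[round(float(np.linalg.norm(v)),3) for v in e],[round((np.degrees(np.arctan2(v[1],v[0]))+45)%90-45,1) for v in e])
E
python3 -m crank '[[[0,0,0],[-0.05,-0.1,0],0],[[0,0,-0.05],[-0.05,-0.3,0],0],[[0,0,-0.1],[-0.05,-0.5,0],0],[[0,0,-0.15],[-0.05,-0.7,0],0],[[0,0,-0.2],[-0.05,-0.9,0],0],[[0,0,-0.25],[-0.05,-1,0],0],[[0,0,-0.25],[-0.05,-1,0],0]]'
```

```text
A [ 0.5554 -0.2677] [0.053, 0.059, 0.051, 0.059] [np.float64(7.9), np.float64(8.4), np.float64(8.5), np.float64(10.8)]
B [ 0.5557 -0.3751] [0.055, 0.058, 0.053, 0.056] [np.float64(-33.8), np.float64(-33.6), np.float64(-35.8), np.float64(-31.6)]
C [ 0.418  -0.3724] [0.057, 0.06, 0.057, 0.059] [np.float64(-10.9), np.float64(-8.7), np.float64(-12.1), np.float64(-8.7)]
t: 10.3
tcp_pos: [0.4352, 0.0312, 0.214]
eef_rot: [0.939, 0.344, -0.002, -0.001]
ft_force: [-0.1, 1.6, -0.1]
gripper_width: 0.999
```

```bash
python3 -m crank '[[[0,0,-0.05],[0,-0.2,0],0],[[0,0,-0.1],[-0.02,-0.4,0],0],[[0,0,-0.15],[-0.04,-0.6,0],0],[[0,0,-0.2],[-0.06,-0.8,0],0],[[0,0,-0.25],[-0.06,-1,0],0],[[0,0,-0.279],[-0.06,-1,0],0],[[0,0,-0.279],[-0.06,-1,-0.1],0],[[0,0,-0.279],[-0.06,-1,-0.1],0]]' && python3 -m crank '[[[0,0,0],[0,-0.2,0],0],[[0,0,0],[0,-0.34,-0.1],0],[[0,0,0],[0,-0.34,-0.2],0],[[0,0,0],[0,-0.34,-0.3],0],[[0,0,0],[0,-0.34,-0.3],0],[[0,0,0],[0,-0.34,-0.3],0]]'
```

```text
t: 11.3
tcp_pos: [0.4171, -0.2635, 0.1827]
eef_rot: [0.997, -0.082, -0.003, -0.002]
ft_force: [-0.4, 0.5, 0.2]
gripper_width: 0.995
t: 12.05
tcp_pos: [0.4196, -0.3679, 0.0973]
eef_rot: [0.997, -0.083, 0.001, 0.0]
ft_force: [-0.1, -0.9, 0.6]
gripper_width: 0.999
```

```bash
python3 -m crank '[[[0,0,0],[-0.012,-0.013,-0.12],0],[[0,0,0],[-0.012,-0.013,-0.2],0],[[0,0,0],[-0.012,-0.013,-0.247],0],[[0,0,0],[-0.012,-0.013,-0.247],0],[[0,0,0],[-0.012,-0.013,-0.247],0.5],[[0,0,0],[-0.012,-0.013,-0.247],1],[[0,0,0],[-0.012,-0.013,-0.247],1],[[0,0,0],[-0.012,-0.013,-0.247],1]]' 25 && python3 -m crank '[[[0,0,0],[0,0,0],1],[[0,0,0],[0,0,0.1],1],[[0,0,0],[0,0,0.3],1],[[0,0,0],[0,0,0.5],1],[[0,0,0],[0,0,0.7],1],[[0,0,0],[0,0,0.7],1]]'
```

```text
t: 13.05
tcp_pos: [0.4149, -0.3719, 0.022]
eef_rot: [0.996, -0.084, 0.0, 0.0]
ft_force: [0.5, 0.3, -1.1]
gripper_width: 0.635
t: 13.8
tcp_pos: [0.4173, -0.3735, 0.2373]
eef_rot: [0.996, -0.084, 0.004, 0.003]
ft_force: [0.7, 0.0, -2.7]
gripper_width: 0.452
```

```bash
cat >> h.py <<'E'
CH=np.array([.6255,-.004,0]);PSI=.033
def ch(P): 
    P=np.atleast_2d(P);c,s=np.cos(PSI),np.sin(PSI); return CH+np.c_[P[:,0]*c-P[:,1]*s,P[:,0]*s+P[:,1]*c,P[:,2]]
E
python3 - <<'E'
from h import *
im=cv2.imread('pics/s3.png');x0,y0,s=220,130,5
o=cv2.resize(im[130:270,220:360],None,fx=s,fy=s,interpolation=cv2.INTER_CUBIC)[:,:700]
def dr(P,c,cl=True): cv2.polylines(o,[((proj('side',ch(P))-[x0-.0,y0])*s).astype(int)],cl,c,1)
r=lambda a,b,z:[(a,b,z),(-a,b,z),(-a,-b,z),(a,-b,z)]
dr(r(.074,.096,.024),(0,0,255));dr(r(.068,.09,.024),(0,255,255))
for t in(1.65,1.75,1.85):
    c,n=np.cos(t),np.sin(t)
    L=lambda x,d,h:(x,.104-d*c+ h*-(-n) ,.026+d*n+h*c) # rotates: (-d,h)->
    dr([(x,.104-226e-3*c+.05*n,.026+.226*n+.05*c) for x in(-.06,-.04,0)],(255,0,0),False)
for q,c in (((-.13,0,.104),(0,255,0)),((.05,-.11,.085),(255,0,255))):
    u=(proj('side',ch(q))[0]-[x0,y0])*s; cv2.circle(o,tuple(u.astype(int)),3,c,-1)
cv2.imwrite('pics/ov.png',o[:600])
E
```

```text
(no output)
```

View pics/ov.png

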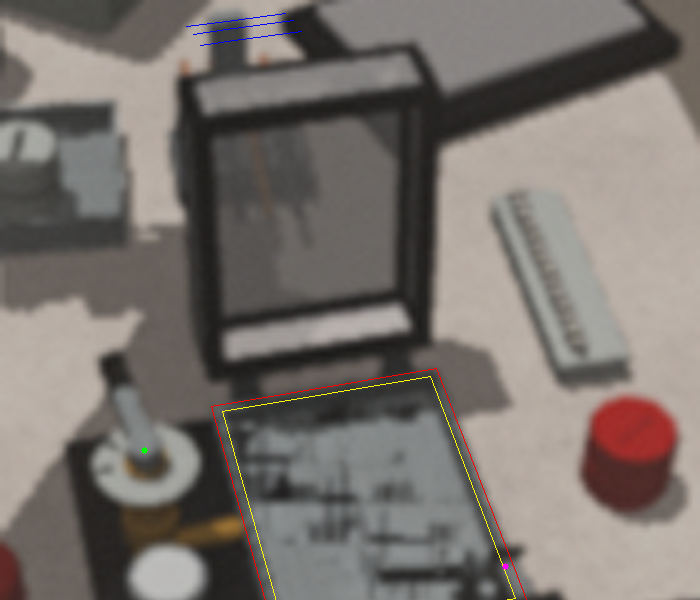

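```bash
python3 -m crank '[[[0,0,0.055],[0.1,0.1,0],1],[[0,0,0.11],[0.2,0.2,0],1],[[0,0,0.165],[0.3,0.3,0],1],[[0,0,0.22],[0.4,0.45,0],1],[[0,0,0.275],[0.5,0.6,0],1],[[0,0,0.33],[0.6,0.7,0],1],[[0,0,0.385],[0.68,0.85,0],1],[[0,0,0.44],[0.68,0.95,0],1]]' && python3 -m crank '[[[0,0,0.055],[0,0.1,0],1],[[0,0,0.11],[0,0.2,0],1],[[0,0,0.13],[0,0.3,0],1],[[0,0,0.13],[0,0.35,0],1],[[0,0,0.13],[0,0.35,0],1],[[0,0,0.13],[0,0.35,0],1]]'
```

```text
t: 14.8
tcp_pos: [0.6191, -0.0831, 0.2292]
eef_rot: [0.819, 0.574, -0.0, -0.002]
ft_force: [-0.7, -0.3, -2.3]
gripper_width: 0.449
t: 15.55
tcp_pos: [0.619, 0.0165, 0.2315]
eef_rot: [0.69, 0.724, -0.001, 0.0]
ft_force: [-0.5, -0.3, -2.9]
gripper_width: 0.458
```

```bash
python3 -m crank '[[[0,0,-0.005],[0.017,0.088,0],1],[[0,0,-0.005],[0.017,0.088,-0.15],1],[[0,0,-0.005],[0.017,0.088,-0.3],1],[[0,0,-0.005],[0.017,0.088,-0.45],1],[[0,0,-0.005],[0.017,0.088,-0.55],1],[[0,0,-0.005],[0.017,0.088,-0.65],1],[[0,0,-0.005],[0.017,0.088,-0.65],1],[[0,0,-0.005],[0.017,0.088,-0.65],1]]' && python3 -m crank '[[[0,0,0],[0,0,-0.013],1],[[0,0,0],[0,0,-0.018],1],[[0,0,0],[0,0,-0.018],1]]'
```

```text
t: 16.55
tcp_pos: [0.6242, 0.0433, 0.0368]
eef_rot: [0.695, 0.719, -0.0, 0.0]
ft_force: [-0.4, -0.0, -2.7]
gripper_width: 0.456
t: 16.92
tcp_pos: [0.6247, 0.0441, 0.0333]
eef_rot: [0.695, 0.719, 0.0, 0.001]
ft_force: [-3.0, -1.3, 8.0]
gripper_width: 0.458
```

```bash
python3 -m crank '[[[0,0,0],[0,0,0],0.45],[[0,0,0],[0,0,0],0.4],[[0,0,0],[0,0,0],0.4],[[0,0,0],[0,0,0.15],0.4],[[0,0,0],[-0.05,-0.2,0.35],0.4],[[0,0,0],[-0.3,-0.4,0.6],0.2],[[0,0,0],[-0.3,-0.6,0.6],0],[[0,0,0],[-0.3,-0.8,0.6],0]]'
python3 - <<'E'
from h import *
s=arm.read_state();print(s['tcp_pos'],s['gripper_width'])
snap('side','s4');snap('top','t4')
a=cv2.imread('pics/s4.png');b=cv2.imread('pics/t4.png')
A=cv2.resize(a[190:290,250:345],None,fx=4.2,fy=4.2,interpolation=cv2.INTER_CUBIC)
B=cv2.resize(b[170:270,260:350],None,fx=4.2,fy=4.2,interpolation=cv2.INTER_CUBIC)
cv2.imwrite('pics/p4.png',np.hstack([A,B]))
E
```

```text
t: 17.92
tcp_pos: [0.5438, -0.1448, 0.2016]
eef_rot: [0.693, 0.72, 0.0, 0.002]
ft_force: [1.1, -0.2, -0.7]
gripper_width: 0.855
[ 0.54383253 -0.14482752  0.20162032] 0.8546146904823956
```

View pics/p4.png

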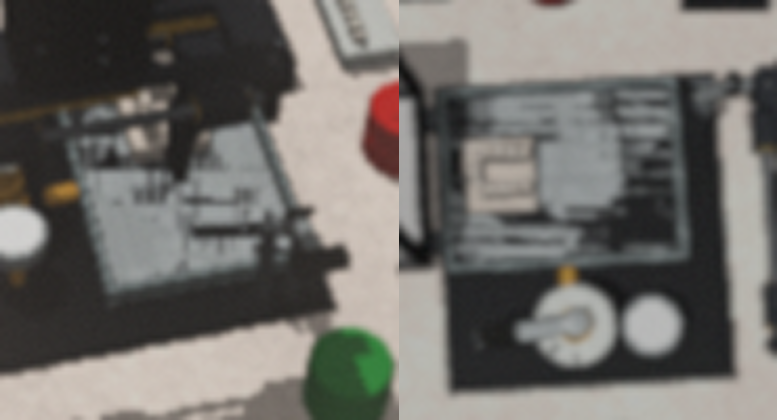

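```bash
python3 -m crank '[[[0,0,-0.055],[0,-0.1,0],0],[[0,0,-0.11],[0.025,-0.2,0],0.25],[[0,0,-0.165],[0.025,-0.3,0],0.25],[[0,0,-0.22],[0.025,-0.41,0],0.25],[[0,0,-0.275],[0.025,-0.41,0],0.25],[[0,0,-0.33],[0.025,-0.41,-0.1],0.25],[[0,0,-0.385],[0.025,-0.41,-0.2],0.25],[[0,0,-0.44],[0.025,-0.41,-0.3],0.25]]' && python3 -m crank '[[[0,0,-0.025],[0,0,0],0.25],[[0,0,-0.025],[0,0,0],0.25],[[0,0,-0.025],[0,0,0],0.25]]'
python3 - <<'E'
from h import *
snap('side','s5')
print([(round(r['score'],2),(np.array(r['centre'])*[560,420]).round(0).tolist()) for r in arm.find_in('cast0','side')])
E
```

```text
t: 19.02
tcp_pos: [0.5516, -0.2669, 0.1083]
eef_rot: [0.994, 0.109, -0.0, -0.0]
ft_force: [0.4, 0.8, 0.5]
gripper_width: 0.747
t: 19.4
tcp_pos: [0.552, -0.2671, 0.1099]
eef_rot: [0.997, 0.074, 0.0, 0.0]
ft_force: [-0.3, -0.4, 0.0]
gripper_width: 0.752
[(0.85, [285.0, 317.0]), (0.6, [298.0, 358.0])]
```

```bash
python3 -m crank '[[[0,0,0],[-0.002,-0.003,-0.12],0.25],[[0,0,0],[-0.002,-0.003,-0.22],0.25],[[0,0,0],[-0.002,-0.003,-0.29],0.25],[[0,0,0],[-0.002,-0.003,-0.29],0.25],[[0,0,0],[-0.002,-0.003,-0.29],0.6],[[0,0,0],[-0.002,-0.003,-0.29],1],[[0,0,0],[-0.002,-0.003,-0.29],1],[[0,0,0],[-0.002,-0.003,-0.29],1]]' 35 && python3 -m crank '[[[0,0,0],[0,0,0],1],[[0,0,0],[0,0,0.1],1],[[0,0,0],[0,0,0.3],1],[[0,0,0],[0,0,0.5],1],[[0,0,0],[0,0,0.6],1],[[0,0,0],[0,0,0.6],1]]'
```

```text
t: 20.5
tcp_pos: [0.5516, -0.2679, 0.0234]
eef_rot: [0.997, 0.073, 0.001, 0.0]
ft_force: [-0.6, 1.2, 4.0]
gripper_width: 0.459
t: 21.25
tcp_pos: [0.5522, -0.2691, 0.205]
eef_rot: [0.997, 0.073, 0.002, 0.002]
ft_force: [0.9, 0.2, -1.7]
gripper_width: 0.458
```

```bash
python3 -m crank '[[[0,0,-0.036],[0,0.15,0],1],[[0,0,-0.036],[0.05,0.3,0],1],[[0,0,-0.036],[0.1,0.5,0],1],[[0,0,-0.036],[0.117,0.65,0],1],[[0,0,-0.036],[0.117,0.807,0],1],[[0,0,-0.036],[0.117,0.807,0],1],[[0,0,-0.036],[0.117,0.807,0],1]]' && python3 -m crank '[[[0,0,0],[0,0,-0.12],1],[[0,0,0],[0,0,-0.24],1],[[0,0,0],[0,0,-0.36],1],[[0,0,0],[0,0,-0.4],1],[[0,0,0],[0,0,-0.4],1]]'
```

```text
t: 22.12
tcp_pos: [0.5851, -0.0269, 0.2005]
eef_rot: [1.0, 0.016, -0.002, 0.0]
ft_force: [-0.3, -1.3, -1.1]
gripper_width: 0.454
t: 22.75
tcp_pos: [0.5855, -0.0272, 0.0818]
eef_rot: [1.0, 0.016, -0.001, -0.0]
ft_force: [0.5, 0.2, -1.1]
gripper_width: 0.456
```

```bash
python3 -m crank '[[[0,0,0],[0.005,0,-0.07],1],[[0,0,0],[0.005,0,-0.13],1],[[0,0,0],[0.005,0,-0.16],1],[[0,0,0],[0.005,0,-0.165],1],[[0,0,0],[0.005,0,-0.165],1]]'
```

```text
t: 23.38
tcp_pos: [0.5878, -0.0259, 0.0333]
eef_rot: [1.0, 0.017, 0.0, 0.0]
ft_force: [0.8, 0.1, -1.5]
gripper_width: 0.457
```

```bash
python3 -m crank '[[[0,0,0],[0,0,-0.007],1],[[0,0,0],[0,0,-0.007],1],[[0,0,0],[0,0,-0.007],0.45],[[0,0,0],[0,0,-0.007],0.4],[[0,0,0],[0,0,-0.007],0.4],[[0,0,0],[0,0,0.15],0.4],[[0,0,0],[0,0,0.35],0.4],[[0,0,0],[0,-0.1,0.55],0.4]]' && python3 -m crank '[[[0,0,0],[0,-0.2,0.1],0.2],[[0,0,0],[0,-0.4,0.1],0],[[0,0,0],[0,-0.6,0.1],0],[[0,0,-0.05],[0,-0.8,0.1],0],[[0,0,-0.1],[-0.1,-1,0.1],0],[[0,0,-0.15],[-0.11,-1,0.1],0],[[0,0,-0.2],[-0.11,-1,0.1],0]]'
python3 - <<'E'
from h import *
s=arm.read_state();print(s['tcp_pos'],s['eef_rot'])
snap('side','s6');snap('top','t6')
a=cv2.imread('pics/s6.png');b=cv2.imread('pics/t6.png')
A=cv2.resize(a[190:390,240:345],None,fx=3,fy=3,interpolation=cv2.INTER_CUBIC)
B=cv2.resize(b[170:270,260:350],None,fx=4.2,fy=4.2,interpolation=cv2.INTER_CUBIC)
o=np.zeros((600,700,3),np.uint8);o[:,:315]=A;o[:420,320:698]=B;cv2.imwrite('pics/p6.png',o)
E
```

```text
t: 24.38
tcp_pos: [0.5876, -0.051, 0.1962]
eef_rot: [1.0, 0.019, 0.0, -0.001]
ft_force: [1.4, -1.4, -0.1]
gripper_width: 0.596
t: 25.25
tcp_pos: [0.5533, -0.3558, 0.2236]
eef_rot: [0.955, -0.297, -0.0, 0.0]
ft_force: [1.2, -0.1, -0.6]
gripper_width: 0.995
[ 0.55333867 -0.35578556  0.22363309] [ 9.54771351e-01 -2.97340796e-01 -3.38442883e-04  6.78764126e-05]
```

View pics/p6.png

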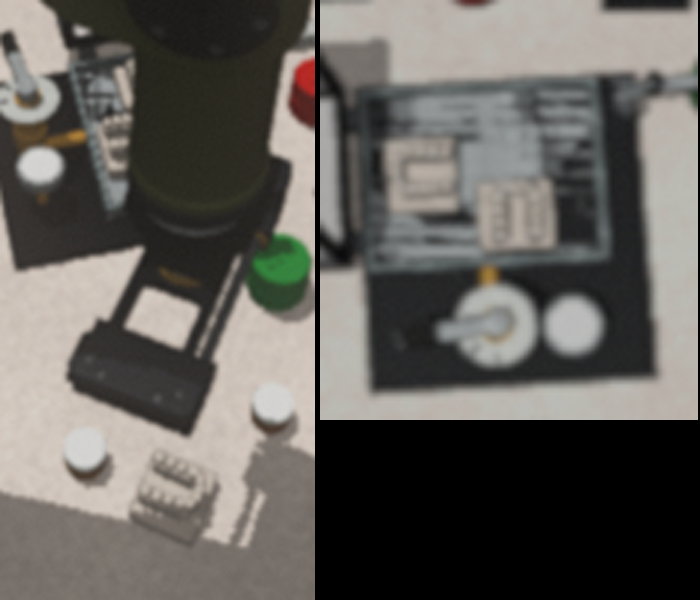

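```bash
python3 -m crank '[[[0,0,0],[-0.004,-0.057,-0.15],0.2],[[0,0,0],[-0.004,-0.057,-0.3],0.2],[[0,0,0],[-0.004,-0.057,-0.45],0.2],[[0,0,0],[-0.004,-0.057,-0.45],0.2],[[0,0,0],[-0.004,-0.057,-0.45],0.2]]' && python3 -m crank '[[[0,0,0],[0,0,-0.1],0.2],[[0,0,0],[0,0,-0.18],0.2],[[0,0,0],[0,0,-0.219],0.2],[[0,0,0],[0,0,-0.219],0.2],[[0,0,0],[0,0,-0.219],0.6],[[0,0,0],[0,0,-0.219],1],[[0,0,0],[0,0,-0.219],1],[[0,0,0],[0,0,-0.219],1]]'
```

```text
t: 25.98
tcp_pos: [0.5546, -0.3714, 0.0909]
eef_rot: [0.956, -0.292, 0.001, 0.0]
ft_force: [0.7, 0.1, -0.2]
gripper_width: 0.803
t: 26.98
tcp_pos: [0.5534, -0.3713, 0.0236]
eef_rot: [0.956, -0.293, 0.0, 0.0]
ft_force: [-0.3, 0.2, 0.6]
gripper_width: 0.457
```

```bash
python3 -m crank '[[[0,0,0],[0,0,0],1],[[0,0,0],[0,0,0.15],1],[[0,0,0.05],[0,0,0.35],1],[[0,0,0.1],[0,0.1,0.55],1],[[0,0,0.155],[0.1,0.25,0.65],1],[[0,0,0.21],[0.15,0.4,0.65],1],[[0,0,0.265],[0.2,0.5,0.65],1],[[0,0,0.32],[0.25,0.6,0.65],1]]' && python3 -m crank '[[[0,0,0.055],[0.02,0.1,0],1],[[0,0,0.11],[0.04,0.2,0],1],[[0,0,0.165],[0.06,0.3,0],1],[[0,0,0.22],[0.08,0.35,0],1],[[0,0,0.275],[0.1,0.4,0],1],[[0,0,0.33],[0.1,0.45,0],1],[[0,0,0.385],[0.1,0.45,0],1],[[0,0,0.385],[0.1,0.45,0],1]]'
```

```text
t: 27.98
tcp_pos: [0.6285, -0.1897, 0.218]
eef_rot: [0.978, 0.207, -0.0, 0.0]
ft_force: [-0.7, -1.3, -1.4]
gripper_width: 0.458
t: 28.98
tcp_pos: [0.6581, -0.0561, 0.2176]
eef_rot: [0.69, 0.724, -0.0, -0.0]
ft_force: [0.1, -0.5, -1.2]
gripper_width: 0.456
```

```bash
python3 -m crank '[[[0,0,-0.004],[0.008,0.053,0],1],[[0,0,-0.004],[0.008,0.053,-0.15],1],[[0,0,-0.004],[0.008,0.053,-0.3],1],[[0,0,-0.004],[0.008,0.053,-0.4],1],[[0,0,-0.004],[0.008,0.053,-0.5],1],[[0,0,-0.004],[0.008,0.053,-0.56],1],[[0,0,-0.004],[0.008,0.053,-0.605],1],[[0,0,-0.004],[0.008,0.053,-0.605],1]]' && python3 -m crank '[[[0,0,0],[0,0,-0.008],1],[[0,0,0],[0,0,-0.012],1],[[0,0,0],[0,0,-0.012],1]]'
```

```text
t: 29.98
tcp_pos: [0.6604, -0.0403, 0.0361]
eef_rot: [0.695, 0.719, -0.0, -0.0]
ft_force: [0.5, -0.5, -0.5]
gripper_width: 0.456
t: 30.35
tcp_pos: [0.661, -0.0402, 0.0337]
eef_rot: [0.694, 0.72, 0.0, 0.0]
ft_force: [0.6, -0.7, -0.9]
gripper_width: 0.459
```

```bash
python3 -m crank '[[[0,0,0],[0,0,-0.006],1],[[0,0,0],[0,0,-0.006],1],[[0,0,0],[0,0,-0.006],0.45],[[0,0,0],[0,0,-0.006],0.42],[[0,0,0],[0,0,-0.006],0.42],[[0,0,0],[0,0,0.15],0.42],[[0,0,0],[0,0,0.35],0.42],[[0,0,0],[0,0,0.55],0.42]]' && python3 -m crank '[[[0,0,0],[-0.15,-0.15,0.1],0.2],[[0,0,0],[-0.3,-0.3,0.1],0],[[0,0,0],[-0.45,-0.45,0.1],0],[[0,0,0],[-0.6,-0.6,0.1],0],[[0,0,0],[-0.7,-0.8,0.1],0],[[0,0,0],[-0.7,-0.95,0.1],0],[[0,0,0],[-0.7,-0.95,0.1],0]]'
python3 - <<'E'
from h import *
s=arm.read_state();print(s['tcp_pos'],s['eef_rot'],s['t'])
snap('side','s7');snap('top','t7')
a=cv2.imread('pics/s7.png');b=cv2.imread('pics/t7.png')
A=cv2.resize(a[130:270,235:345],None,fx=4,fy=4,interpolation=cv2.INTER_CUBIC)
B=cv2.resize(b[170:270,235:325],None,fx=4,fy=4,interpolation=cv2.INTER_CUBIC)
o=np.zeros((560,800,3),np.uint8);o[:,:440]=A;o[:400,440:800]=B;cv2.imwrite('pics/p7.png',o)
for n in('side','top'):
  for t in('lid_tab','clamp_grip','cast0'): print(n,t,[(round(r['score'],2),(np.array(r['centre'])*[560,420]).round(1).tolist()) for r in arm.find_in(t,n)])
E
```

```text
t: 31.35
tcp_pos: [0.6604, -0.0401, 0.1998]
eef_rot: [0.694, 0.72, -0.0, -0.0]
ft_force: [1.0, -0.7, -0.8]
gripper_width: 0.579
t: 32.22
tcp_pos: [0.4478, -0.3311, 0.2276]
eef_rot: [0.698, 0.716, -0.001, 0.0]
ft_force: [0.5, 0.1, -0.3]
gripper_width: 0.997
[ 0.44784425 -0.3310525   0.22759157] [ 6.97670741e-01  7.16418229e-01 -6.73640832e-04  6.11283101e-05] 32.225
side lid_tab [(0.84, [285.9, 170.8])]
side clamp_grip [(0.48, [321.9, 250.8]), (0.45, [288.9, 217.9])]
side cast0 [(0.91, [284.4, 237.8]), (0.91, [303.3, 238.9]), (0.52, [287.8, 218.9])]
top lid_tab [(0.57, [250.0, 206.0])]
top clamp_grip []
top cast0 [(0.69, [309.9, 221.5]), (0.56, [285.6, 208.6]), (0.53, [308.2, 196.3]), (0.34, [393.0, 201.5]), (0.23, [252.4, 206.6])]
```

View pics/p7.png

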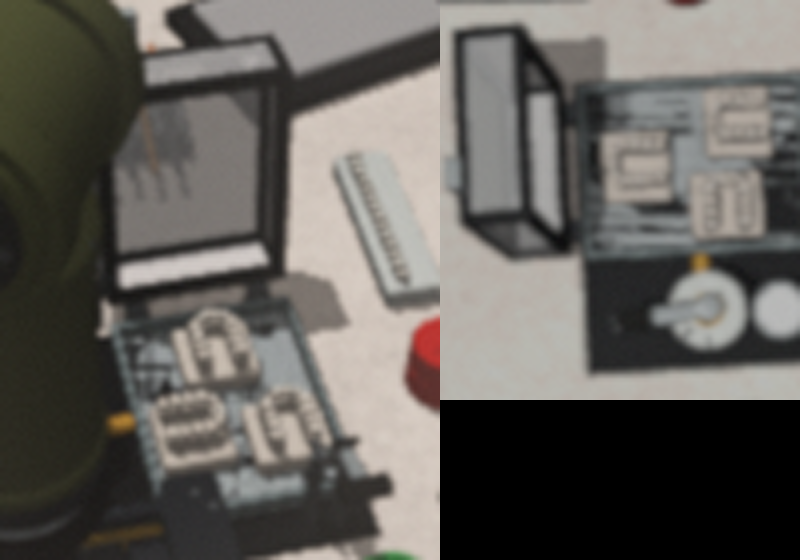

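```bash
cat >> h.py <<'E'
from scipy.optimize import least_squares
def lid(t,x): return ch((x,.104-.226*np.cos(t)+.05*np.sin(t),.026+.226*np.sin(t)+.05*np.cos(t)))[0]
def clamp(a,x):
    b=a+np.arctan2(32,65); return ch((x,-.11+.0725*np.cos(b),.085+.0725*np.sin(b)))[0]
TOFF=np.array([-.0055,.003,0])  # top camera reads this much off
E
python3 - <<'E'
from h import *
print('tab tri',tri((265.5,136.5),(238.2,212.7)))
for f,nm,s,t,g0 in((lid,'lid',(265.7,137),(238.2,212.7),(1.75,-.04)),(clamp,'clamp',(323,251.3),(345.5,189.8),(2.2,.05))):
    r=least_squares(lambda v:np.r_[proj('side',f(*v))[0]-s,(proj('top',f(*v)+TOFF)[0]-t)],g0)
    print(nm,r.x,r.fun.round(1),f(*r.x))
    r=least_squares(lambda v:proj('side',f(*v))[0]-s,g0); print(' side only',r.x,f(*r.x))
print([proj('side',clamp(a,.05))[0].round(1).tolist() for a in(2,2.2,2.4)],[proj('top',clamp(a,.05)+TOFF)[0].round(1).tolist() for a in(2,2.2,2.4)])
E
```

```text
tab tri (array([0.57798989, 0.17961665, 0.24369771]), np.float64(0.0004157189611246309))
lid [ 1.69737429 -0.0387132 ] [ 0.9 -0.1 -0.1  0.8] [0.58079867 0.17675381 0.24387992]
 side only [ 1.69999936 -0.04112594] [0.57836838 0.17724557 0.24367407]
clamp [1.9191806  0.03557008] [ 0.6 -2.9  5.7  0.9] [ 0.66640576 -0.16504141  0.13520565]
 side only [2.01997769 0.0330061 ] [ 0.66400109 -0.16990994  0.12968771]
[[329.3, 249.6], [329.8, 254.8], [329.9, 259.5]] [[351.8, 186.5], [353.7, 187.3], [354.8, 188.2]]
```

```bash
python3 -m crank '[[[0,0,0],[0,0,0.2],0],[[0,0,0],[0,0.2,0.35],0],[[0,0,0],[0.1,0.4,0.4],0],[[0,0,0],[0.2,0.6,0.4],0],[[0,0,0],[0.3,0.8,0.4],0],[[0,0,0],[0.4,1,0.4],0],[[0,0,0],[0.4,1,0.4],0],[[0,0,0],[0.4,1,0.4],0]]' && python3 -m crank '[[[0,0,0],[0,0.2,0],0],[[0,0,0],[0,0.4,0],0],[[0,0,0],[0,0.6,0],0],[[0,0,0],[0,0.69,0],0],[[0,0,0],[0,0.69,0],0],[[0,0,0],[0,0.69,0],0]]'
python3 - <<'E'
from h import *
s=arm.read_state();print(s['joint_positions'].round(2))
a=snap('side','s8');t=s['tcp_pos']
Rm=Rotation.from_quat(s['eef_rot']).as_matrix()
A=cv2.resize(a[60:200,200:340],None,fx=4,fy=4,interpolation=cv2.INTER_CUBIC)
for q in proj('side',[t,t+Rm@[0,.0435,0],t-Rm@[0,.0435,0],lid(1.7,-.04)]): cv2.circle(A,tuple(int(v) for v in (q-[200,60])*4),2,(255,0,0),-1)
cv2.imwrite('pics/p8.png',A[:,:,::-1])
E
```

```text
t: 33.62
tcp_pos: [0.571, -0.0208, 0.3482]
eef_rot: [0.692, 0.722, 0.001, -0.0]
ft_force: [0.5, -0.4, -0.8]
gripper_width: 0.998
t: 34.38
tcp_pos: [0.5713, 0.1796, 0.348]
eef_rot: [0.695, 0.719, -0.001, 0.001]
ft_force: [0.8, -0.7, 0.0]
gripper_width: 1.002
[ 0.46  0.34 -1.07  1.34  0.3   1.63 -0.53]
```

View pics/p8.png

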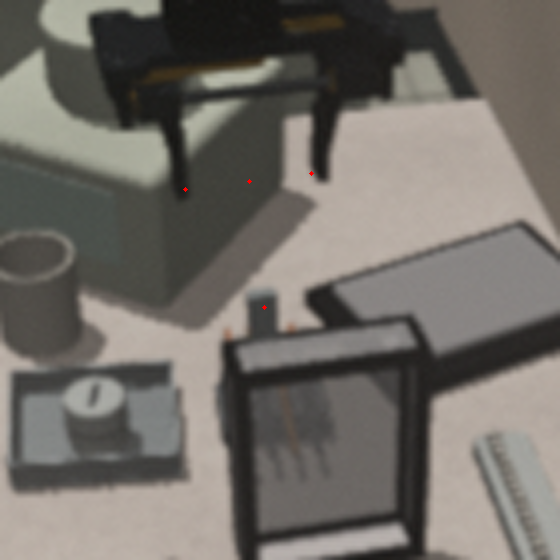

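```bash
python3 -m crank '[[[0,0,0],[0.022,-0.009,-0.1],0.3],[[0,0,0],[0.022,-0.009,-0.2],0.3],[[0,0,0],[0.022,-0.009,-0.3],0.3],[[0,0,0],[0.022,-0.009,-0.37],0.3],[[0,0,0],[0.022,-0.009,-0.395],0.3],[[0,0,0],[0.022,-0.009,-0.395],0.3]]' && python3 -m crank '[[[0,0,0],[0,0,0],0.5],[[0,0,0],[0,0,0],0.7],[[0,0,0],[0,0,0],1],[[0,0,0],[0,0,0],1],[[0,0,0],[0,0,0],1],[[0,0,0],[0,0,0],1]]' 20
python3 - <<'E'
from h import *
s=arm.read_state();print(s['tcp_pos'],s['gripper_width']*87,s['ft_force'],s['t'])
def tcp(t,th,d=.230):
    g=ch((-.04,.104-d*np.cos(t)+.05*np.sin(t),.026+d*np.sin(t)+.05*np.cos(t)))[0]
    return g+.019*np.array([0,-np.sin(th),-np.cos(th)])
p0=tcp(1.7,0)
T=np.r_[1.7-.1*np.arange(1,18)]
for a in range(0,17,8):
    st=T[a-1] if a else 1.7
    th=lambda t:np.radians(30)*np.clip((1.1-t)/.8,0,1)
    b=tcp(st,th(st))
    for t in T[a:a+8]: print(round(t,2),[round((th(st)-th(t))/np.pi,3)],((tcp(t,th(t))-b)/.3).round(3).tolist(), tcp(t,th(t)).round(3))
E
```

```text
t: 35.17
tcp_pos: [0.5776, 0.1787, 0.2299]
eef_rot: [0.694, 0.72, 0.0, 0.0]
ft_force: [-0.1, 0.3, -0.2]
gripper_width: 0.702
t: 35.92
tcp_pos: [0.577, 0.1792, 0.2297]
eef_rot: [0.694, 0.72, -0.0, -0.0]
ft_force: [-1.0, -0.9, 2.3]
gripper_width: 0.249
[0.57703058 0.17922173 0.22970484] 21.683892868139896 [-0.95556124 -0.87616561  2.25831235] 35.925
1.6 [np.float64(0.0)] [0.002, -0.075, 0.023] [0.58  0.155 0.235]
1.5 [np.float64(0.0)] [0.005, -0.152, 0.038] [0.581 0.132 0.24 ]
1.4 [np.float64(0.0)] [0.008, -0.23, 0.045] [0.582 0.109 0.242]
1.3 [np.float64(0.0)] [0.01, -0.308, 0.045] [0.583 0.085 0.242]
1.2 [np.float64(0.0)] [0.013, -0.386, 0.036] [0.583 0.062 0.239]
1.1 [np.float64(-0.0)] [0.015, -0.463, 0.02] [0.584 0.039 0.235]
1.0 [np.float64(-0.021)] [0.018, -0.542, -0.003] [0.585 0.015 0.228]
0.9 [np.float64(-0.042)] [0.02, -0.618, -0.034] [ 0.586 -0.008  0.218]
0.8 [np.float64(-0.021)] [0.002, -0.073, -0.037] [ 0.586 -0.029  0.207]
0.7 [np.float64(-0.042)] [0.004, -0.141, -0.081] [ 0.587 -0.05   0.194]
0.6 [np.float64(-0.062)] [0.006, -0.205, -0.131] [ 0.587 -0.069  0.179]
0.5 [np.float64(-0.083)] [0.008, -0.263, -0.186] [ 0.588 -0.086  0.163]
0.4 [np.float64(-0.104)] [0.01, -0.315, -0.246] [ 0.588 -0.102  0.145]
0.3 [np.float64(-0.125)] [0.011, -0.36, -0.31] [ 0.589 -0.116  0.125]
0.2 [np.float64(-0.125)] [0.012, -0.395, -0.381] [ 0.589 -0.126  0.104]
0.1 [np.float64(-0.125)] [0.013, -0.423, -0.454] [ 0.589 -0.135  0.082]
-0.0 [np.float64(0.0)] [0.001, -0.02, -0.076] [ 0.59  -0.141  0.06 ]
```

Gripped the tab (21.7 mm). Swing it.

```bash
python3 -m crank '[[[0,0,0],[0.002,-0.075,0.023],1],[[0,0,0],[0.005,-0.152,0.038],1],[[0,0,0],[0.008,-0.23,0.045],1],[[0,0,0],[0.01,-0.308,0.045],1],[[0,0,0],[0.01,-0.308,0.045],1]]'
```

```text
t: 36.55
tcp_pos: [0.5802, 0.0845, 0.2425]
eef_rot: [0.695, 0.719, -0.001, -0.0]
ft_force: [-1.7, -1.1, -2.3]
gripper_width: 0.252
```

```bash
python3 -m crank '[[[0,0,0],[0.003,-0.078,-0.009],1],[[0,0,0],[0.005,-0.155,-0.025],1],[[-0.021,0,0],[0.008,-0.234,-0.048],1],[[-0.042,0,0],[0.01,-0.31,-0.079],1],[[-0.042,0,0],[0.01,-0.31,-0.079],1]]' && python3 -m crank '[[[-0.021,0,0],[0.002,-0.073,-0.037],1],[[-0.042,0,0],[0.004,-0.141,-0.081],1],[[-0.062,0,0],[0.006,-0.205,-0.131],1],[[-0.083,0,0],[0.008,-0.263,-0.186],1],[[-0.083,0,0],[0.008,-0.263,-0.186],1]]'
```

```text
t: 37.17
tcp_pos: [0.5831, -0.0058, 0.2187]
eef_rot: [0.692, 0.718, -0.048, 0.046]
ft_force: [0.3, -0.0, -4.9]
gripper_width: 0.248
t: 37.8
tcp_pos: [0.5856, -0.0838, 0.1622]
eef_rot: [0.68, 0.707, -0.14, 0.134]
ft_force: [1.5, 2.0, -5.8]
gripper_width: 0.248
```

```bash
python3 -m crank '[[[-0.021,0,0],[0.002,-0.052,-0.06],1],[[-0.042,0,0],[0.003,-0.097,-0.124],1],[[-0.042,0,0],[0.004,-0.132,-0.195],1],[[-0.042,0,0],[0.004,-0.132,-0.195],1]]' && python3 -m crank '[[[0,0,0],[0.001,-0.02,-0.035],1],[[0,0,0],[0.001,-0.028,-0.073],1],[[0,0,0],[0.002,-0.04,-0.11],1],[[0,0,0],[0.002,-0.048,-0.149],1],[[0,0,0],[0.002,-0.048,-0.149],1],[[0,0,0],[0.002,-0.048,-0.149],1]]'
```

```text
t: 38.3
tcp_pos: [0.5868, -0.1233, 0.1031]
eef_rot: [0.671, 0.696, -0.185, 0.178]
ft_force: [-0.0, 4.7, -6.5]
gripper_width: 0.249
t: 39.05
tcp_pos: [0.5873, -0.1377, 0.0617]
eef_rot: [0.671, 0.695, -0.186, 0.179]
ft_force: [-3.8, 5.9, 1.6]
gripper_width: 0.251
```

```bash
python3 -m crank '[[[0,0,0],[0,0,-0.006],1],[[0,0,0],[0,0,-0.012],1],[[0,0,0],[0,0,-0.018],1],[[0,0,0],[0,0,-0.018],1]]'
```

```text
t: 39.55
tcp_pos: [0.5874, -0.138, 0.061]
eef_rot: [0.671, 0.694, -0.188, 0.181]
ft_force: [-13.2, 9.6, 22.7]
gripper_width: 0.244
```

```bash
python3 -m crank '[[[0,0,0],[0,0,0.01],0.8],[[0,0,0],[0,0,0.01],0.5],[[0,0,0],[0,0,0.01],0.5],[[0,0,0],[0,0.06,0.115],0.5],[[0,0,0],[0,0.17,0.3],0.5],[[0.04,0,0],[0,0.35,0.5],0.4],[[0.1,0,0],[0,0.55,0.7],0.3],[[0.16,0,0],[0,0.75,0.7],0.3]]' && python3 -m crank '[[[0.007,0,0],[0,0.1,0],0.3],[[0.007,0,0],[0,0.15,0],0.3],[[0.007,0,0],[0,0.15,0],0.3]]'
python3 - <<'E'
from h import *
s=arm.read_state();print(s['joint_positions'].round(2))
a=snap('side','s9');b=snap('top','t9')
A=cv2.resize(a[190:280,240:360],None,fx=6,fy=6,interpolation=cv2.INTER_CUBIC)
for q,c in zip(proj('side',[clamp(2.0,.04),clamp(2.0,.023),clamp(2.0,.057),ch((.04,-.11,.085))[0],lid(0,-.04)]),[(255,0,0)]*3+[(0,255,0),(255,255,0)]): cv2.circle(A,tuple(int(v) for v in (q-[240,190])*6),2,c,-1)
cv2.imwrite('pics/p9.png',A[:,:,::-1])
for n in('side','top'): print([(round(r['score'],2),(np.array(r['centre'])*[560,420]).round(1).tolist()) for r in arm.find_in('clamp_grip',n)])
E
```

```text
t: 40.55
tcp_pos: [0.5896, 0.0556, 0.2592]
eef_rot: [0.695, 0.719, -0.005, 0.009]
ft_force: [-0.1, 0.2, -0.5]
gripper_width: 0.679
t: 40.92
tcp_pos: [0.5872, 0.1011, 0.2545]
eef_rot: [0.693, 0.721, -0.001, 0.001]
ft_force: [-0.6, -0.4, 0.1]
gripper_width: 0.697
[ 0.61  0.35 -1.03  1.52  0.3   1.45 -0.4 ]
[(0.65, [323.5, 251.0])]
[(0.67, [346.2, 191.0]), (0.47, [397.3, 248.3])]
```

View pics/p9.png

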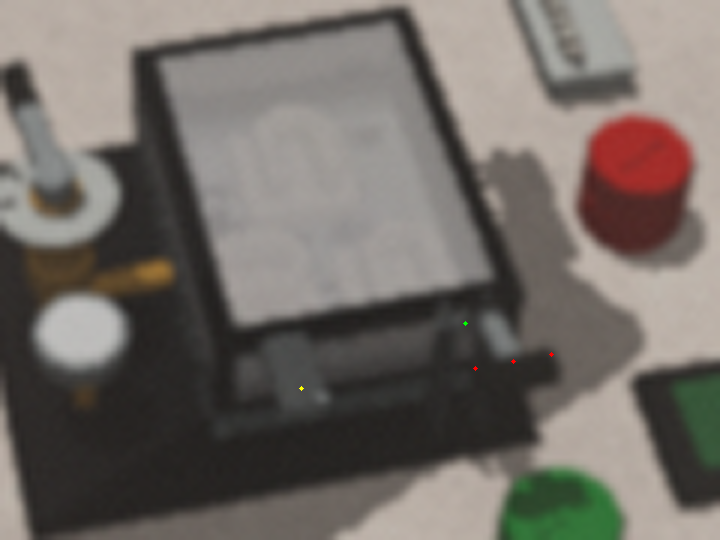

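Run:
```python
from h import *
r=least_squares(lambda v:proj('side',clamp(*v))[0]-(326.5,251.7),(2,.04));a0,x0=r.x;print(a0,x0,clamp(a0,x0))
p=lambda a:clamp(a,x0)-[0.001,0,.019]
print(p(a0))
A=np.linspace(a0,0,13)
for i in (0,8):
    for a in A[i+1:i+9]: print(round(a,2),((p(a)-p(A[i]))/.3).round(3).tolist(),p(a).round(3))
```

```text
2.0585557435863078 0.042061935991516336 [ 0.67310747 -0.1712913   0.12745259]
[ 0.67210747 -0.1712913   0.10845259]
1.89 [-0.001, 0.027, 0.031] [ 0.672 -0.163  0.118]
1.72 [-0.002, 0.059, 0.058] [ 0.672 -0.154  0.126]
1.54 [-0.003, 0.095, 0.078] [ 0.671 -0.143  0.132]
1.37 [-0.004, 0.134, 0.092] [ 0.671 -0.131  0.136]
1.2 [-0.006, 0.175, 0.099] [ 0.67  -0.119  0.138]
1.03 [-0.007, 0.216, 0.099] [ 0.67  -0.106  0.138]
0.86 [-0.008, 0.257, 0.092] [ 0.67  -0.094  0.136]
0.69 [-0.01, 0.296, 0.078] [ 0.669 -0.083  0.132]
0.51 [-0.001, 0.036, -0.02] [ 0.669 -0.072  0.126]
0.34 [-0.002, 0.068, -0.046] [ 0.669 -0.062  0.118]
0.17 [-0.003, 0.095, -0.078] [ 0.668 -0.054  0.109]
0.0 [-0.004, 0.117, -0.113] [ 0.668 -0.048  0.098]
```

```bash
python3 -m crank '[[[0,0,0],[0.1,-0.15,0],0.3],[[0,0,0],[0.2,-0.35,0],0.3],[[0,0,0],[0.283,-0.55,-0.1],0.3],[[0,0,0],[0.283,-0.75,-0.115],0.3],[[0,0,0],[0.283,-0.907,-0.115],0.3],[[0,0,0],[0.283,-0.907,-0.115],0.3],[[0,0,0],[0.283,-0.907,-0.115],0.3]]' && python3 -m crank '[[[0,0,0],[0,0,-0.1],0.3],[[0,0,0],[0,0,-0.2],0.3],[[0,0,0],[0,0,-0.2],0.3],[[0,0,0],[0,0,-0.2],0.3]]'
```

```text
t: 42.0
tcp_pos: [0.6722, -0.1721, 0.2198]
eef_rot: [0.695, 0.719, -0.001, 0.0]
ft_force: [-0.2, 0.7, 0.2]
gripper_width: 0.702
t: 42.5
tcp_pos: [0.6732, -0.1705, 0.1617]
eef_rot: [0.694, 0.72, -0.0, 0.001]
ft_force: [0.4, -0.0, 0.1]
gripper_width: 0.702
```

```bash
python3 -m crank '[[[0,0,0],[-0.002,-0.002,-0.08],0.3],[[0,0,0],[-0.002,-0.002,-0.14],0.3],[[0,0,0],[-0.002,-0.002,-0.175],0.3],[[0,0,0],[-0.002,-0.002,-0.175],0.5],[[0,0,0],[-0.002,-0.002,-0.175],0.8],[[0,0,0],[-0.002,-0.002,-0.175],1],[[0,0,0],[-0.002,-0.002,-0.175],1],[[0,0,0],[-0.002,-0.002,-0.175],1]]' 20
```

```text
t: 43.5
tcp_pos: [0.6727, -0.1724, 0.1084]
eef_rot: [0.694, 0.72, -0.0, 0.002]
ft_force: [2.6, 0.3, 0.5]
gripper_width: 0.388
```

```bash
python3 -m crank '[[[0,0,0],[-0.001,0.027,0.031],1],[[0,0,0],[-0.002,0.059,0.058],1],[[0,0,0],[-0.003,0.095,0.078],1],[[0,0,0],[-0.004,0.134,0.092],1],[[0,0,0],[-0.006,0.175,0.099],1],[[0,0,0],[-0.007,0.216,0.099],1],[[0,0,0],[-0.008,0.257,0.092],1],[[0,0,0],[-0.01,0.296,0.078],1]]' && python3 -m crank '[[[0,0,0],[-0.001,0.036,-0.02],1],[[0,0,0],[-0.002,0.068,-0.046],1],[[0,0,0],[-0.003,0.095,-0.078],1],[[0,0,0],[-0.004,0.117,-0.113],1],[[0,0,0],[-0.004,0.117,-0.118],1],[[0,0,0],[-0.004,0.117,-0.118],1]]'
```

```text
t: 44.5
tcp_pos: [0.6699, -0.0837, 0.1344]
eef_rot: [0.695, 0.719, -0.0, 0.002]
ft_force: [-0.3, -0.2, 9.3]
gripper_width: 0.384
t: 45.25
tcp_pos: [0.6686, -0.045, 0.0967]
eef_rot: [0.693, 0.721, 0.002, 0.0]
ft_force: [3.4, 5.3, 2.0]
gripper_width: 0.385
```

```bash
python3 -m crank '[[[0,0,0],[0,0,-0.006],1],[[0,0,0],[0,0,-0.012],1],[[0,0,0],[0,0,-0.018],1],[[0,0,0],[0,0,-0.018],1]]'
```

```text
t: 45.75
tcp_pos: [0.6687, -0.0446, 0.0951]
eef_rot: [0.693, 0.721, 0.001, 0.001]
ft_force: [-5.6, 5.0, 20.3]
gripper_width: 0.386
```

```bash
python3 -m crank '[[[0,0,0],[0,0,0.012],0.7],[[0,0,0],[0,0,0.012],0.4],[[0,0,0],[0,0,0.012],0.3],[[0,0,0],[0,0,0.15],0.3],[[0,0,0],[-0.1,0.05,0.35],0.3],[[0,0,0],[-0.3,0.15,0.5],0.3],[[0,0,0],[-0.5,0.25,0.5],0.3],[[0,0,0],[-0.6,0.32,0.5],0.3]]'
python3 - <<'E'
from h import *
ax=ch((-.13,0,.104))[0]; print('axis',ax)
# lever tip end (75mm): fit phi from the side-picture
f=lambda u,v:(240+u/6,190+v/6)
for c in [(13,66),(55,185),(20,95)]: print(atz('side',f(*c),.107).round(4))
for ph in(0,.1,.15,.2,.25):
    q=ax+.075*np.array([-np.sin(ph+PSI),np.cos(ph+PSI),0]); print(ph,((proj('side',q)[0]-[240,190])*6).round(0))
E
```

```text
t: 46.75
tcp_pos: [0.4864, 0.0476, 0.2403]
eef_rot: [0.695, 0.719, -0.001, 0.0]
ft_force: [-1.1, 0.2, 3.0]
gripper_width: 0.697
axis [ 0.49557078 -0.00828922  0.104     ]
[0.4863 0.0663 0.107 ]
[ 0.4955 -0.0136  0.107 ]
[0.4871 0.0464 0.107 ]
0 [27. 68.]
0.1 [12. 71.]
0.15 [ 5. 73.]
0.2 [-2. 75.]
0.25 [-10.  77.]
```

```bash
python3 -m crank '[[[0,0,0.03],[0,0.01,-0.1],0.3],[[0,0,0.03],[0,0.01,-0.25],0.3],[[0,0,0.03],[0,0.01,-0.25],0.3],[[0,0,0.03],[0,0.01,-0.25],0.3]]'
```

```text
t: 47.25
tcp_pos: [0.4882, 0.0504, 0.1663]
eef_rot: [0.66, 0.752, -0.0, 0.001]
ft_force: [0.6, 0.0, 0.0]
gripper_width: 0.698
```

```bash
python3 -m crank '[[[0,0,0],[-0.004,0.003,-0.12],0.3],[[0,0,0],[-0.004,0.003,-0.22],0.3],[[0,0,0],[-0.004,0.003,-0.267],0.3],[[0,0,0],[-0.004,0.003,-0.267],0.5],[[0,0,0],[-0.004,0.003,-0.267],0.8],[[0,0,0],[-0.004,0.003,-0.267],1],[[0,0,0],[-0.004,0.003,-0.267],1],[[0,0,0],[-0.004,0.003,-0.267],1]]' 15
python3 - <<'E'
from h import *
s=arm.read_state();print(s['tcp_pos'],s['gripper_width']*87,s['ft_force'],s['ft_torque'])
ax=ch((-.13,0,.104))[0]-[.001,0,0];t=s['tcp_pos']
print('phi from tcp',np.arctan2(-(t-ax)[0],(t-ax)[1])-PSI,np.linalg.norm((t-ax)[:2]))
p=lambda f:.06*np.array([-np.sin(f+PSI),np.cos(f+PSI)])
for f in np.linspace(.1,.785,9): print(round(f,2),((f-.1)/np.pi).round(3),((ax[:2]+p(f)-t[:2])/.3).round(3))
E
```

```text
t: 48.25
tcp_pos: [0.4866, 0.0513, 0.0855]
eef_rot: [0.66, 0.752, -0.001, 0.001]
ft_force: [0.2, 0.1, 0.4]
gripper_width: 0.217
[0.48663876 0.05127822 0.08547472] 18.911957844191825 [0.16516251 0.10249884 0.38544825] [-0.03666111 -0.10279658 -0.00213166]
phi from tcp 0.0993814501838644 0.06009323117943602
0.1 0.0 [-0. -0.]
0.19 0.027 [-0.017 -0.003]
0.27 0.055 [-0.033 -0.008]
0.36 0.082 [-0.05  -0.014]
0.44 0.109 [-0.065 -0.021]
0.53 0.136 [-0.08  -0.029]
0.61 0.164 [-0.094 -0.039]
0.7 0.191 [-0.107 -0.05 ]
0.78 0.218 [-0.12  -0.062]
```

```bash
python3 -m crank '[[[0,0,0],[0,0,0],1],[[0,0,0],[0,0,0],1],[[0,0,0],[0,0,0],1]]' 15
```

```text
t: 48.62
tcp_pos: [0.4868, 0.0513, 0.0853]
eef_rot: [0.659, 0.752, -0.0, 0.001]
ft_force: [1.3, -1.1, 1.3]
gripper_width: 0.16
```

```bash
python3 -m crank '[[[0,0,0.027],[-0.017,-0.003,0],1],[[0,0,0.055],[-0.033,-0.008,0],1],[[0,0,0.082],[-0.05,-0.014,0],1],[[0,0,0.109],[-0.065,-0.021,0],1],[[0,0,0.136],[-0.08,-0.029,0],1],[[0,0,0.164],[-0.094,-0.039,0],1],[[0,0,0.191],[-0.107,-0.05,0],1],[[0,0,0.218],[-0.12,-0.062,0],1]]' && python3 -m crank '[[[0,0,0],[0,0,0],1],[[0,0,0],[0,0,0],1],[[0,0,0],[0,0,0],1]]'
python3 - <<'E'
from h import *
s=arm.read_state();t=s['tcp_pos'];ax=ch((-.13,0,.104))[0]-[.001,0,0]
y=2*np.arctan2(s['eef_rot'][1],s['eef_rot'][0])-np.pi/2
print('phi pos',np.arctan2(-(t-ax)[0],(t-ax)[1])-PSI,'phi yaw',y-PSI,np.linalg.norm((t-ax)[:2]),s['ft_force'])
E
```

```text
t: 49.62
tcp_pos: [0.4526, 0.033, 0.0855]
eef_rot: [0.367, 0.93, 0.001, 0.003]
ft_force: [7.9, -0.2, -6.3]
gripper_width: 0.157
t: 50.0
tcp_pos: [0.4522, 0.0326, 0.0855]
eef_rot: [0.369, 0.93, 0.0, 0.003]
ft_force: [5.8, -0.7, -3.7]
gripper_width: 0.164
phi pos 0.7706330594573182 phi yaw 0.7827093461087634 0.058846815425437744 [ 5.8282109  -0.71918261 -3.69366016]
```

```bash
python3 -m crank '[[[0,0,0],[0,0,0],0.8],[[0,0,0],[0,0,0],0.5],[[0,0,0],[0,0,0],0.4],[[0,0,0],[0,0,0],0.4],[[0,0,0],[0,0,0.2],0.4],[[0,0,0],[0,0,0.4],0.4],[[0,0,0],[0,0.2,0.5],0.4],[[0,0,0],[-0.1,0.4,0.5],0.4]]' && python3 -m crank '[[[0,0,0],[0,0.2,0.2],0.4],[[0,0,0],[0,0.4,0.2],0.4],[[0,0,0],[0,0.5,0.2],0.4],[[0,0,0],[0,0.5,0.2],0.4],[[0,0,0],[0,0.5,0.2],0.4]]'
python3 - <<'E'
from h import *
a=snap('side','sA');b=snap('top','tA')
ax=ch((-.13,0,.107))[0]
A=cv2.resize(a[130:280,195:345],None,fx=4,fy=4,interpolation=cv2.INTER_CUBIC)
for f in(.665,.785,.905):
    q=proj('side',ax+.075*np.array([-np.sin(f+PSI),np.cos(f+PSI),0]))[0];cv2.circle(A,tuple(int(v) for v in (q-[195,130])*4),2,(255,0,0),-1)
B=cv2.resize(b[170:270,260:330],None,fx=2.8,fy=2.8,interpolation=cv2.INTER_CUBIC)
o=np.zeros((600,800,3),np.uint8);o[:,:600]=A;o[:280,602:798]=B;cv2.imwrite('pics/pA.png',o[:,:,::-1])
for t in('flask','jar','dropper','mug'):print(t,[(round(r['score'],2),(np.array(r['centre'])*[560,420]).round(0).tolist()) for r in arm.find_in(t,'side')])
E
```

```text
t: 51.0
tcp_pos: [0.4262, 0.1459, 0.2376]
eef_rot: [0.371, 0.929, 0.0, 0.004]
ft_force: [-0.1, 1.2, -0.8]
gripper_width: 0.596
t: 51.62
tcp_pos: [0.4229, 0.2967, 0.2945]
eef_rot: [0.367, 0.93, -0.0, -0.001]
ft_force: [0.4, -0.2, 1.1]
gripper_width: 0.597
flask [(0.88, [345.0, 218.0]), (0.88, [217.0, 252.0]), (0.77, [334.0, 282.0]), (0.52, [226.0, 166.0])]
jar [(0.74, [329.0, 325.0]), (0.45, [269.0, 343.0]), (0.36, [312.0, 232.0])]
dropper [(0.58, [357.0, 361.0])]
mug [(0.67, [208.0, 134.0])]
```

View pics/pA.png

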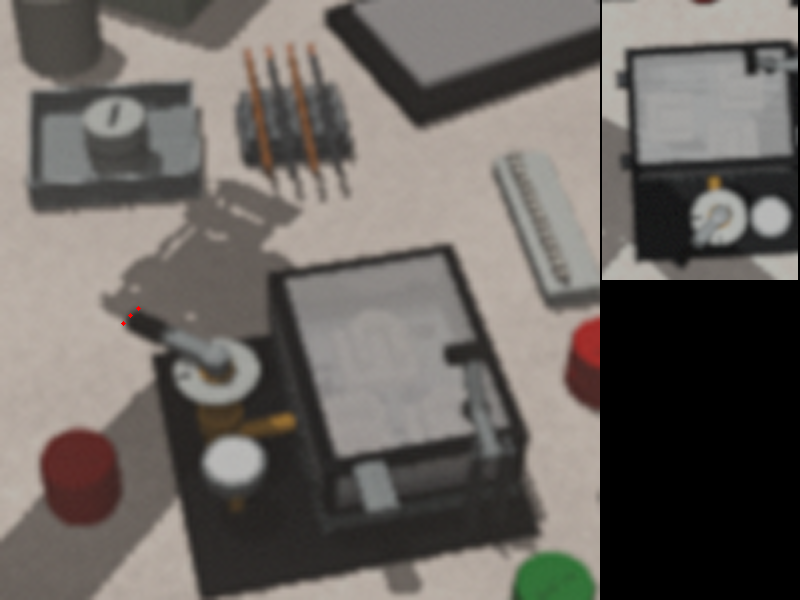

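```bash
python3 -c "
from plant import arm
s=arm.read_state();print(s['t'],s['qvel'].round(3));print(arm.close_job())"
```

```text
51.925 [-0.004  0.004  0.    -0.001  0.001 -0.002 -0.003]
the job is handed in; nothing more can be done
None
```

I did every step in the required order and handed the job in at t ≈ 52 s. It returned no verdict, so the results below are from my own checks.

- **Flask:** I moved it from the chamber to the tray, and the last picture shows it standing upright there.
- **Casts:** Three were present. One was knocked aside before I reached it, so I measured it again. All three stood base down and separate on the chamber floor. The last clear view of them was before the lid shut; after that they show only faintly through it.
- **Lid and clamp:** Each was pushed down until it met a hard stop at about 20 N. The last picture shows the lid shut and the clamp down on it.
- **Valve:** It was turned only after the clamp was down. The lever's angle read 0.77–0.78 rad before I let go, and its tip lies on the 45° mark in the last picture.
- **Jars, bottle and mug:** In the last picture all were found within a few pixels of where they started.
- **At hand-in:** The arm was still and clear of everything.

**Disagreements:**
- The top camera read about 5 mm off from the side camera in x. I trusted the side camera because it matched the gripper.
- The first cast touched the chamber floor about 2 to 3 mm earlier than expected, but it looked flat after release.

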